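# Hold a loose frame corner square with a try square

### The arm

A 6-joint arm with a two-finger parallel gripper is mounted at the origin on a cart in front of the work surface, level with it; the furniture and walls round the work are solid. World frame = base frame: x ahead of the robot, y to its left, z up, the work surface at z = 0. Lengths are in mm, angles in rad, forces in N, time in s.
With the tool pointing down it reaches from about 350 to 875 mm from the base axis. Payload 4.2 kg.
Tool frame: the origin (TCP) lies between the finger pads; the fingertips stand 25 mm ahead of it and the grasp point (between the pads) lies 6 mm ahead of it; x points along the fingers, y is the direction in which the jaws open and shut, and the axes are right-handed (so a half turn about x gives the same grasp; the last joint's range is limited). The gripper opens to 87 mm and grips with 3 to 60 N. Pads are 19 mm wide; open, the fingers measure 117 mm over their backs; the gripper's body (75 mm by 190 mm) begins 51 mm behind the grasp point.
Start: joints at [-0.978, 0.385, 0.008, 0, -1.194, -0.259], TCP at [204.787, -590.476, 247.55] pointing down, gripper open.
Joint ranges: [-3.14, 3.14], [-1.21, 2.06], [-1.07, 1.41], [-3.16, 2.05], [-2.99, -0.16], [-3.1, 3.1]. Speed limits (rad/s): [2.79, 2.79, 3.14, 3.14, 3.14, 3.14].

### API

Orientations are given as a 3x3 rotation matrix whose columns are the frame's x, y, z axes.
In Python, from cell import robot gives the robot as it stands.
- The arm moves only by the tool carry_out, never from a script. Its argument "plan" is a list that holds one entry, the list of rows, each a list of 6 numbers: the shift along the world's x, y, z in mm, then the turn, a rotation vector about the world's x, y, z in rad. A call has 1 to 12 rows; each row is the pose to reach, as a shift and turn from the pose commanded when the call began; what a row does not reach only later rows make up. A row lasts 1/10 s, in which the tool goes at most 50 mm and 8.59 degrees, less where a joint would pass 70% of its speed; a pose out of reach is approached as far as the arm can. A call with a gripper value outside its range is refused whole. "gripper" is the opening, from -1 (shut) to 1 (fully open), set as the call begins (left out, the last holds). The fingers move at their own pace and stop on an object; "force" is the grip in N (left out, the last holds). Time passes only in rows, so rows that repeat a pose let the fingers close. It gives the time, the measured TCP pose, the force and the opening at its end, in the units of the state.
- robot.get_obs(): the state, without advancing time (a new reading comes with each control period).
- robot.grab_frame(name): name is "scene" or "top"; returns a dict with "color" (384x512x3 uint8, blue, green, red), "fovy" (degrees; the focal length in pixels is half the picture's height over the tangent of half this angle, whatever the lens; pixels are square), "cx", "cy" (the principal point, pixels), "dist_coeffs" ([k1, k2, p1, p2, k3] as OpenCV has them; the pictures are not rectified), "rvec" (rotation vector, rad) and "tvec" (3), from world to camera coordinates, as OpenCV has them. Camera axes: x right, y down, z forward; pixel columns grow to the right and rows downward; lengths in mm; the calibration is good to about 2 mm. A picture is of the moment at which its call begins. There is no depth.
- robot.hand_in(): hands the job in, once; it reports no verdict.
The state is a dict: "t": time; "joints": joint angles; "qvel": joint speeds; "effort": joint torques, N m; "tcp_pos": TCP position; "ee_rot": TCP orientation; "wrist_force": force on the tool from outside, world axes, zero at the start; "ft_torque": the same for the moment, N m; "grip_width": finger opening in mm.
Only numpy, scipy, OpenCV 4.12 (cv2) and the standard library are available. Lean on these libraries where they do the work, as an engineer would, in place of code of your own. Each camera call takes 0.05 s, during which the arm holds its last target.

### The job

The swinging aluminium bar of the frame on the grey board leans inward because its corner bolt is still loose. Pick up the steel try square by its red grip, lay it flat on the board inside the corner and press it in until one outer edge lies flush along the fixed rail and the other flush along the swinging bar, which pushes that bar out square. Finish while still gripping the square and pressing it firmly against both bars, so that a colleague can tighten the bolt; leave the tip box, petri dish and timer alone.

Things in the scene. Friction and masses are not known exactly. Their poses are not given: they have to be found in the camera images.
- square: loose steel L-shaped try square, 14 mm thick, 0.35 kg, lying flat, with an upright red grip block (24 x 24 mm, faces along the square's x and y, from 14 to 68 mm above the underside). Origin: on the underside below the middle of the grip; z up. A gusset fills the inner corner to x -26, y +26 mm. When seated its axes are parallel to the board's and it rests on the board's top
- square_heel (a point): outer corner (heel) of the square, at x +48, y -36 mm of it, on the underside; axes as the square. From it the long leg runs toward -x (140 mm long, 26 wide), its outer edge facing -y goes against the swinging bar; the short leg runs toward +y (110 mm long, 26 wide), its outer edge facing +x goes against the fixed rail
- frame_board: grey board, fixed to the worktop, 240 (x) x 220 (y) x 10 mm thick, that carries both bars. Origin: centre of its underside; z up. The fixed rail is along the +x side, the swinging bar along the -y side. Beware when carrying: between it and the place where the square lies, a tall white instrument stands at the back, its near edge about 0.68 m from the base axis
- corner (a point): point on the board's top, 10 mm above the worktop, at x +90, y -70 mm of the board, axes as the board: the heel of the seated square is here. The rail's inner face is the plane x = 0, the squared bar's inner face the plane y = 0; the free corner space is toward -x and +y
- fixed_rail: fixed aluminium profile bar, 20 x 20 mm section, 218 mm long along the board's y, standing on the board (top 30 mm above the worktop). Origin: middle of its underside; its inner face looks to -x, 10 mm from the origin
- swing_bar: swinging aluminium profile bar, 20 x 20 mm section, on the board (top 30 mm above the worktop; the pivot bolt's head stands 5.5 mm higher). Origin: on its pivot axis, on the board's top, 14 mm from the rail's inner face; the bar runs 184 mm from there toward its own -x; its inner face looks to its own +y, 10 mm from the pivot axis
- swing_angle (a joint): angle of the swinging bar about its upright pivot (rad): 0 = square to the rail; positive = its free end leans inward over the corner space (toward the board's +y). Starts at 0.08 to 0.22. Stiff by friction only (0.22 N m, about 2 N at the end of the square's leg): no spring, it stays where pushed
- tip_box: bystander: blue box of pipette tips with a clear lid, 88 x 118 x 75 mm; origin at the centre of its underside
- petri_dish: bystander: petri dish, 64 mm across, 15 mm high; origin at the centre of its underside
- timer: bystander: white timer, 62 x 68 x 18 mm, lying flat; origin at the centre of its underside

How it is judged:
By the outcome, as a careful person would: the job done as asked, in the order asked, and still so for the second after the job is handed in, while the arm keeps its last pose, push and grip.
It also fails if it takes over 45 s, if anything falls off the work surface, if the arm or the gripper's body presses on something with over 40 N, if the wrist force passes 120 N, or if a joint passes its speed limit or range.

## Working session

There is one attempt and no reset: what is moved stays moved. The work goes in short steps, Python scripts to look and compute and a tool call to move; the robot and the scene stay as the last step left them, time stands still between calls to the robot, and variables do not carry over. Pictures are saved under pics/ and viewed, and the job is handed in when it is done.

Besides the shell and the picture viewer there is one more tool, called after ">>>" by a JSON object that holds its "fn" and its "kwargs", one argument or row to a line. carry_out: Moves the arm, as the interface text tells. Its arguments: {"type":"object","properties":{"plan":{"type":"array"},"gripper":{"type":"number"},"force":{"type":"number"}},"required":["plan"]}

```bash
mkdir -p pics; ls; python3 - <<'E'
from cell import robot
import cv2
o=robot.get_obs(); print({k:(o[k]) for k in ('t','tcp_pos','ee_rot','wrist_force','grip_width')})
for n in ("scene","top"):
    f=robot.grab_frame(n); cv2.imwrite(f"pics/{n}0.png",f["color"])
    print(n,{k:v for k,v in f.items() if k!='color'})
E
```

```text
pics
{'t': 0.0, 'tcp_pos': array([ 204.59256739, -589.97805373,  246.45047583]), 'ee_rot': array([[-8.11398195e-04, -3.27424570e-01,  9.44876972e-01],
       [ 2.06309171e-03,  9.44874724e-01,  3.27425563e-01],
       [-9.99997543e-01,  2.21504036e-03, -9.11627291e-05]]), 'wrist_force': array([ 0.32507829,  0.83898539, -0.63750295]), 'grip_width': 87.00582135976745}
scene {'fovy': 45.75344061138794, 'cx': 258.15114574013967, 'cy': 188.93029889169782, 'dist_coeffs': array([-0.01784251,  0.        ,  0.        ,  0.        ,  0.        ]), 'rvec': array([ 1.07438013, -2.31740486,  1.11539794]), 'tvec': array([ 306.8788914 ,  286.02730037, 1443.70692348])}
top {'fovy': 53.55951375330523, 'cx': 260.95901165688974, 'cy': 198.26904518719286, 'dist_coeffs': array([0.00685752, 0.        , 0.        , 0.        , 0.        ]), 'rvec': array([ 2.19113066, -2.1899625 ,  0.10081993]), 'tvec': array([  -9.76704178,  479.53464326, 1267.67603833])}
```

View pics/scene0.png

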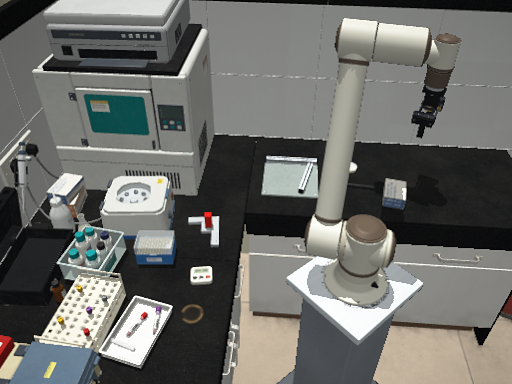

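View pics/top0.png

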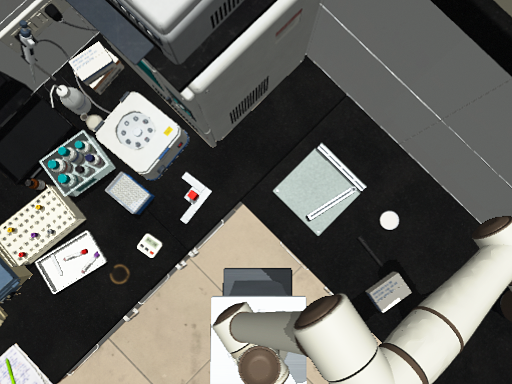

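```bash
cat > h.py <<'E'
import numpy as np, cv2
def K(f):
    fl=f["color"].shape[0]/2/np.tan(np.radians(f["fovy"])/2)
    return np.array([[fl,0,f["cx"]],[0,fl,f["cy"]],[0,0,1]])
def proj(f,P):
    return cv2.projectPoints(np.asarray(P,float).reshape(-1,1,3),f["rvec"],f["tvec"],K(f),f["dist_coeffs"])[0].reshape(-1,2)
def back(f,uv,z):
    n=cv2.undistortPoints(np.asarray(uv,float).reshape(-1,1,2),K(f),f["dist_coeffs"]).reshape(-1,2)
    R=cv2.Rodrigues(f["rvec"])[0]; c=-R.T@f["tvec"]
    d=np.c_[n,np.ones(len(n))]@R
    return c+d*((np.atleast_1d(z)-c[2])/d[:,2])[:,None]
def crop(f,x0,y0,w,h,s,name):
    im=cv2.resize(f["color"][y0:y0+h,x0:x0+w],None,fx=s,fy=s,interpolation=cv2.INTER_CUBIC)
    for i in range(0,w,10): cv2.putText(im,str(x0+i),(i*s,8),0,.3,(0,255,255)); cv2.line(im,(i*s,8),(i*s,14),(0,255,255))
    for i in range(0,h,10): cv2.putText(im,str(y0+i),(0,i*s+3),0,.3,(0,255,255))
    cv2.imwrite(name,im)
E
python3 - <<'E'
from cell import robot
from h import *
f=robot.grab_frame("top")
crop(f,165,160,60,70,8,"pics/t_sq.png")
crop(f,265,135,110,110,5,"pics/t_bd.png")
g=robot.grab_frame("scene")
crop(g,175,195,60,60,8,"pics/s_sq.png"); crop(g,250,145,80,65,8,"pics/s_bd.png")
E
```

```text
(no output)
```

View pics/t_sq.png

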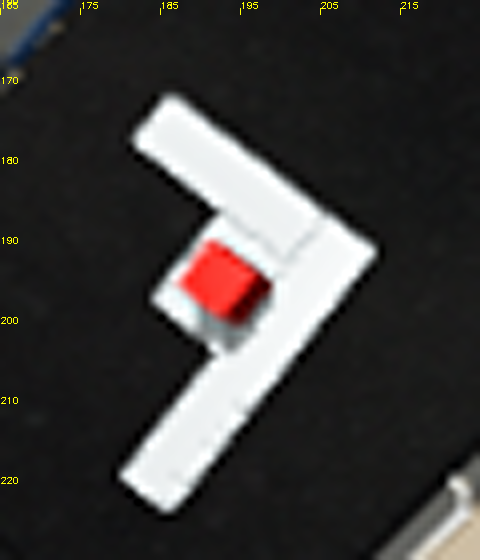

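View pics/t_bd.png

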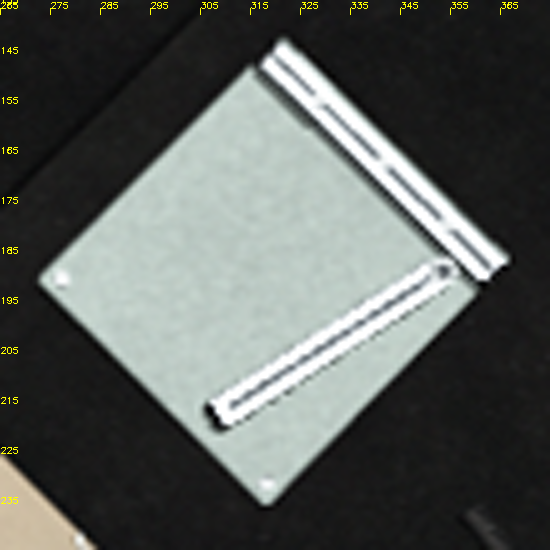

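View pics/s_sq.png

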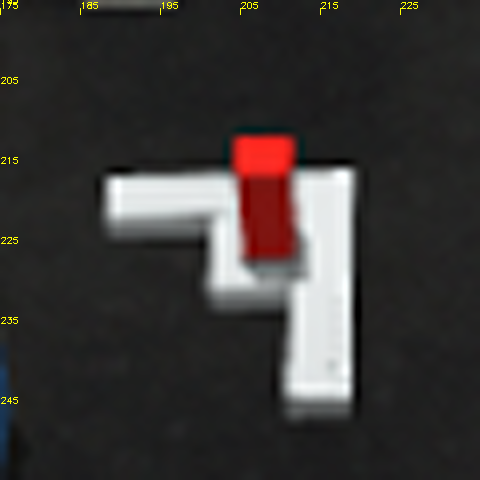

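View pics/s_bd.png

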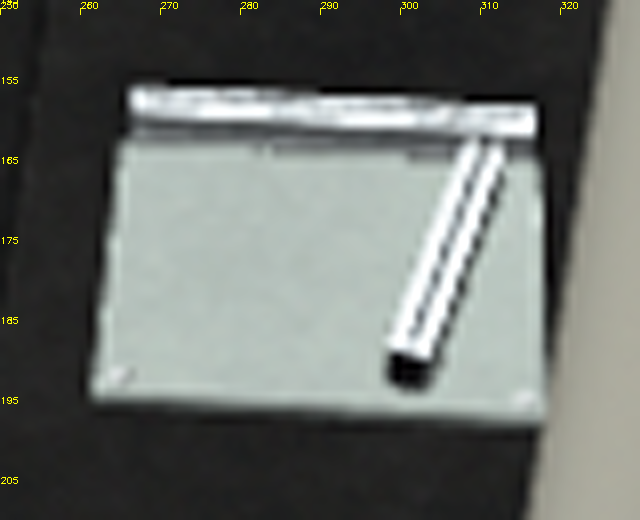

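```bash
cat > fit.py <<'E'
from h import *
from scipy.optimize import least_squares
def px(x0,y0,s,p): return [x0+(p[0]+.5)/s-.5, y0+(p[1]+.5)/s-.5]
def T(p,P):
    c,s=np.cos(p[2]),np.sin(p[2]); P=np.asarray(P,float)
    return np.c_[p[0]+c*P[:,0]-s*P[:,1],p[1]+s*P[:,0]+c*P[:,1],P[:,2]]
# square outline top
hx,hy=48,-36
SQ=[(hx,hy,14),(hx-140,hy,14),(hx-140,hy+26,14),(-26,hy+26,14),(-26,26,14),(hx-26,26,14),(hx-26,hy+110,14),(hx,hy+110,14)]
GR=[(a,b,68) for a,b in((12,12),(-12,12),(-12,-12),(12,-12))]
def bar(th):
    c,s=np.cos(th),np.sin(th)   # positive: free end (-x) goes to +y => rotation by -th
    P=np.array([(-184,10),(-184,-10),(12,-10),(12,10)],float)
    R=np.array([[c,s],[-s,c]])
    Q=P@R.T+[90-14,-80]
    return np.c_[Q,np.full(4,30.)]
BD=[(-120,110,10),(-120,-110,10),(120,-110,10),(120,110,10)]
RL=[(90,109,30),(90,-109,30),(110,-109,30),(110,109,30)]
E
cat > m1.py <<'E'
from cell import robot
from fit import *
f=robot.grab_frame("top"); g=robot.grab_frame("scene")
print("cams",[-cv2.Rodrigues(k["rvec"])[0].T@k["tvec"] for k in(f,g)])
A=lambda p:px(165,160,8,p); B=lambda p:px(265,135,5,p)
C=lambda p:px(175,195,8,p); D=lambda p:px(250,145,8,p)
sqt=[(0,A((377,250))),(1,A((168,515))),(2,A((120,475))),(6,A((133,140))),(7,A((170,92)))]
sqs=[(0,C((355,168))),(1,C((352,397))),(2,C((284,397))),(7,C((104,177)))]
grt=[A((215,240)),A((270,283)),A((181,283))]
def r(p,cams):
    o=[]
    if 0 in cams:
        q=proj(f,T(p,SQ)); o+=[q[i]-np.array(c) for i,c in sqt]
    if 1 in cams:
        q=proj(g,T(p,SQ)); o+=[q[i]-np.array(c) for i,c in sqs]
    return np.ravel(o)
z0=back(f,[A((377,250)),A((168,515))],14); d=z0[0]-z0[1]; yaw=np.arctan2(d[1],d[0])
for cams in((0,),(1,),(0,1)):
    s=least_squares(r,[*z0[0][:2],yaw],args=(cams,),x_scale=[100,100,1]); print("sq",cams,s.x,np.round(s.fun,2))
ps=s.x
bt=[(BD,0,B((38,280))),(BD,1,B((266,505))),(RL,0,B((262,65))),(RL,3,B((284,38))),(RL,2,B((508,260)))]
bs=[(BD,0,D((92,398))),(BD,1,D((545,420))),(RL,3,D((130,87))),(RL,2,D((537,103)))]
def rb(p,cams):
    o=[]
    if 0 in cams: o+=[proj(f,T(p,[M[i]]))[0]-np.array(c) for M,i,c in bt]
    if 1 in cams: o+=[proj(g,T(p,[M[i]]))[0]-np.array(c) for M,i,c in bs]
    return np.ravel(o)
z0=back(f,[bt[0][2],bt[1][2]],10); m=z0.mean(0); d=z0[0]-z0[1]; yaw=np.arctan2(-d[0],d[1])
for cams in((0,),(1,),(0,1)):
    s=least_squares(rb,[m[0]+120*np.cos(yaw),m[1]+120*np.sin(yaw),yaw],args=(cams,),x_scale=[100,100,1]); print("bd",cams,s.x,np.round(s.fun,2))
pb=s.x
tt=[B((210,402)),B((230,428))]
rs=lambda t:np.ravel(proj(f,T(pb,bar(t[0])[:2]))-tt)
s=least_squares(rs,[.15]); print("swing",s.x,s.fun)
th=s.x[0]
for n,k in(("top",f),("scene",g)):
    im=cv2.resize(k["color"],None,fx=5,fy=5,interpolation=cv2.INTER_CUBIC)
    for p,M,c in((ps,SQ,(0,255,0)),(ps,GR,(255,0,0)),(pb,BD,(0,255,0)),(pb,RL,(255,0,0)),(pb,bar(th),(0,0,255))):
        cv2.polylines(im,[np.int32((proj(k,T(p,M))+.5)*5-.5)],True,c,1)
    if n=="top": a=im[700:1200,1330:1880]; b=im[820:1120,850:1100]
    else: a=im[730:1010,1230:1620]; b=im[1000:1250,900:1150]
    H=max(a.shape[0],b.shape[0]); o=np.zeros((H,a.shape[1]+b.shape[1],3),np.uint8); o[:a.shape[0],:a.shape[1]]=a;o[:b.shape[0],a.shape[1]:]=b
    cv2.imwrite(f"pics/ov_{n}.png",o)
np.save("poses.npy",np.r_[ps,pb,th])
E
python3 m1.py
```

```text
cams [array([ 382.23276226,   11.35312385, 1300.31558838]), array([-510.66592623,  856.06592943, 1125.45430281])]
sq (0,) [488.75158627 216.01077176  -0.65679167] [-0.23  0.07  0.09 -0.27  0.02  0.01 -0.02  0.1   0.14  0.1 ]
sq (1,) [486.56713619 220.2012167   -0.65058249] [-0.37  0.4  -0.43 -0.37  0.36 -0.11  0.45  0.2 ]
sq (0, 1) [488.35528585 217.38998962  -0.65687612] [-0.64  0.18 -0.32 -0.15 -0.4   0.12 -0.43  0.22 -0.27  0.21  0.04 -0.15
 -0.25 -0.99  0.55 -0.77  0.92 -0.48]
bd (0,) [ 514.61716808 -211.04273516   -0.78781214] [ 0.12 -0.44  0.46  0.5  -0.43 -1.22 -0.71  0.09  0.56  1.05]
bd (1,) [ 511.83661651 -204.30956204   -0.78417044] [-0.13 -0.67  0.49 -0.16 -0.67  0.08  0.27  0.8 ]
bd (0, 1) [ 514.4704122  -209.51712879   -0.78822002] [-0.33 -0.42 -0.    0.54 -0.87 -1.18 -1.14  0.13  0.11  1.11  0.33 -1.63
  0.81 -0.99 -0.04 -0.7   0.78  0.13]
swing [0.2105824] [-0.6723842   0.76948567 -1.39176406  0.60818482]
```

View pics/ov_top.png

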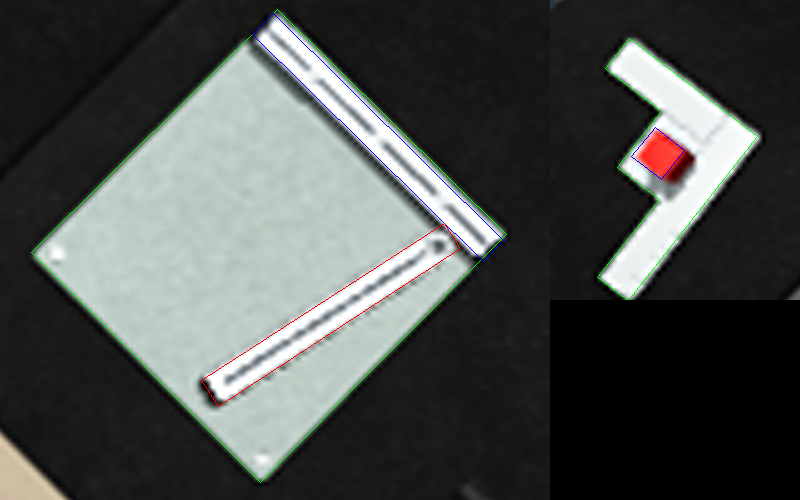

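View pics/ov_scene.png

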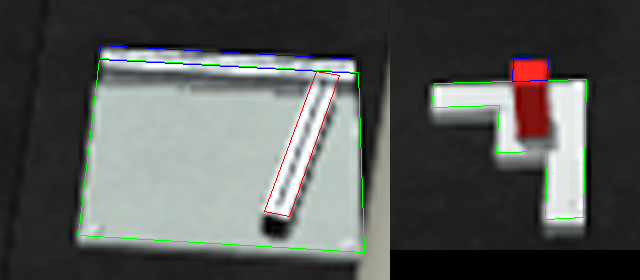

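>>> {"fn": "carry_out", "kwargs": {
  "plan": [
    [[19.5,35.5,0,0,0,0.05],[39,71,0,0,0,0.1],[58.5,106.5,0,0,0,0.15],[78,142,0,0,0,0.2],[97.5,177.5,0,0,0,0.25],[117,213,0,0,0,0.3],[136.5,248.5,0,0,0,0.35],[156,284,0,0,0,0.4],[175.5,319.5,0,0,0,0.45],[195,355,0,0,0,0.5],[214.5,390.5,0,0,0,0.55],[214.5,390.5,0,0,0,0.58]]
  ],
  "gripper": 1
}}

```text
t: 1.5
tcp_pos: [421.2, -197.0, 247.9]
ee_rot: [[0.002, -0.796, 0.605], [0.0, 0.605, 0.796], [-1.0, -0.001, 0.001]]
wrist_force: [-0.6, 0.4, -0.4]
grip_width: 86.8
```

>>> {"fn": "carry_out", "kwargs": {
  "plan": [
    [[6,38,0,0,0,0],[12,76,0,0,0,0],[18,114,0,0,0,0],[24,152,0,0,0,0],[30,190,0,0,0,0],[36,228,0,0,0,0],[42,266,0,0,0,0],[48,304,0,0,0,0],[54,342,0,0,0,0],[60,380,0,0,0,0],[69,416,-20,0,0,0],[69,416,-40,0,0,0]]
  ]
}}

```text
t: 2.7
tcp_pos: [489.9, 219.5, 207.3]
ee_rot: [[0.003, -0.794, 0.608], [0.002, 0.608, 0.794], [-1.0, -0.001, 0.003]]
wrist_force: [0.0, -0.1, -0.3]
grip_width: 87.0
```

```bash
python3 - <<'E'
from cell import robot
from h import *
o=robot.get_obs(); print(o['t'],o['tcp_pos'],np.round(o['ee_rot'],4).tolist(),o['wrist_force'],o['joints'])
f=robot.grab_frame("scene"); crop(f,120,120,130,120,5,"pics/s1.png")
f=robot.grab_frame("top"); crop(f,260,130,120,110,5,"pics/t1.png")
E
```

```text
2.7 [489.87224502 219.45461948 207.28289249] [[0.0026, -0.7938, 0.6082], [0.0019, 0.6082, 0.7938], [-1.0, -0.0009, 0.0031]] [ 0.02155919 -0.10590804 -0.30536859] [ 7.23634566e-01  2.67957223e-01 -2.71452333e-01  3.75401855e-04
 -1.02814802e+00 -1.37758299e+00]
```

View pics/s1.png

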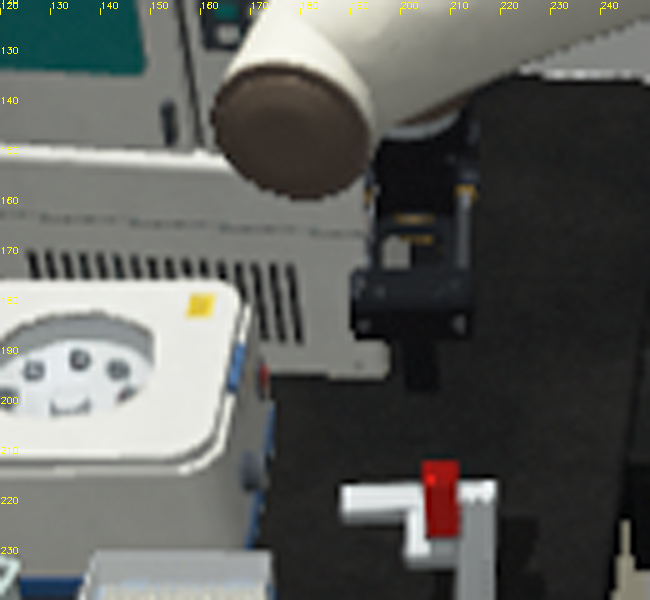

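View pics/t1.png

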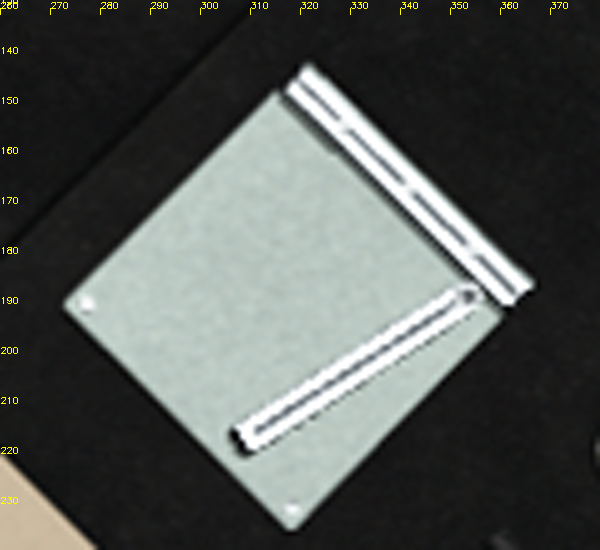

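```bash
python3 - <<'E'
from cell import robot
o=robot.get_obs(); print(o['t'],o['tcp_pos'],o['joints'],o['qvel'])
E
```

```text
2.8 [486.81043674 215.34901057 204.44573773] [ 7.20828084e-01  2.68071304e-01 -2.78575578e-01 -1.17842598e-03
 -1.03128278e+00 -1.37700946e+00] [-0.02174984 -0.04578945  0.03568776  0.02758923 -0.03307537 -0.00059516]
```

>>> {"fn": "carry_out", "kwargs": {
  "plan": [
    [[0,0,0,0,0,0],[0,0,0,0,0,0]]
  ]
}}

```text
t: 3.0
tcp_pos: [488.9, 215.5, 208.9]
ee_rot: [[0.002, -0.791, 0.611], [0.001, 0.611, 0.791], [-1.0, -0.001, 0.002]]
wrist_force: [-0.4, 0.1, 0.3]
grip_width: 87.0
```

>>> {"fn": "carry_out", "kwargs": {
  "plan": [
    [[0,0,-25,0,0,0],[0,0,-50,0,0,0],[0,0,-75,0,0,0],[0,0,-100,0,0,0],[0,0,-120,0,0,0],[0,0,-138,0,0,0],[0,0,-150,0,0,0],[0,0,-154.5,0,0,0],[0,0,-154.5,0,0,0]]
  ]
}}

```text
t: 3.9
tcp_pos: [488.6, 215.9, 53.3]
ee_rot: [[0.0, -0.792, 0.611], [0.0, 0.611, 0.792], [-1.0, -0.0, 0.0]]
wrist_force: [-0.7, -0.4, 1.1]
grip_width: 87.0
```

```bash
python3 - <<'E'
from cell import robot
from h import *
f=robot.grab_frame("scene"); crop(f,150,150,100,100,6,"pics/s2.png")
o=robot.get_obs(); print(o['t'],o['tcp_pos'],o['wrist_force'])
E
```

```text
3.95 [488.84142393 216.17686517  53.79014   ] [ 0.26363386 -0.54045855  0.98832694]
```

View pics/s2.png

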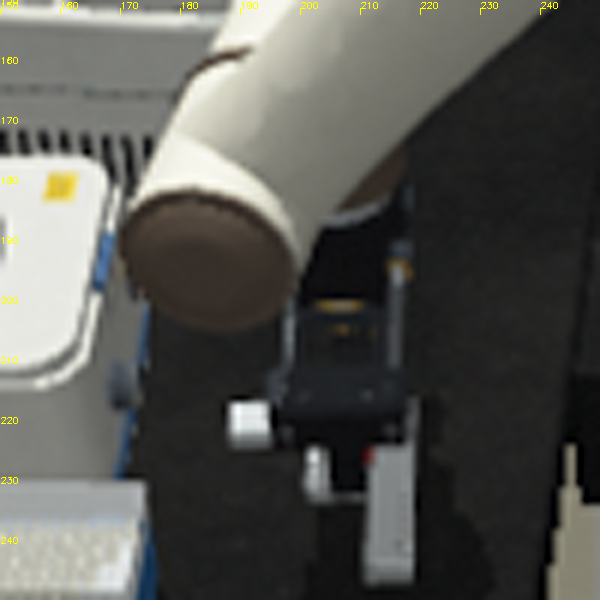

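Fingers (px ~205,222) straddle the grip (red visible at 211,225). Close.

>>> {"fn": "carry_out", "kwargs": {
  "plan": [
    [[0,0,0,0,0,0],[0,0,0,0,0,0],[0,0,0,0,0,0],[0,0,0,0,0,0],[0,0,0,0,0,0],[0,0,0,0,0,0],[0,0,0,0,0,0],[0,0,0,0,0,0]]
  ],
  "gripper": -1,
  "force": 55
}}

```text
t: 4.75
tcp_pos: [488.3, 216.0, 53.0]
ee_rot: [[-0.0, -0.792, 0.611], [-0.0, 0.611, 0.792], [-1.0, 0.0, -0.0]]
wrist_force: [0.8, -0.8, 0.5]
grip_width: 31.2
```

>>> {"fn": "carry_out", "kwargs": {
  "plan": [
    [[0,0,0,0,0,0],[0,0,0,0,0,0],[0,0,0,0,0,0],[0,0,0,0,0,0]]
  ]
}}

```text
t: 5.15
tcp_pos: [488.2, 216.1, 53.0]
ee_rot: [[-0.0, -0.792, 0.611], [0.0, 0.611, 0.792], [-1.0, 0.0, -0.0]]
wrist_force: [-0.2, 1.2, -0.1]
grip_width: 23.6
```

>>> {"fn": "carry_out", "kwargs": {
  "plan": [
    [[0,0,8,0,0,0],[0,0,20,0,0,0],[0,0,40,0,0,0],[0,0,60,0,0,0],[0,0,80,0,0,0],[0,0,100,0,0,0],[0,0,110,0,0,0],[0,0,110,0,0,0]]
  ]
}}

```text
t: 5.95
tcp_pos: [488.9, 216.5, 164.9]
ee_rot: [[0.003, -0.792, 0.611], [0.003, 0.611, 0.792], [-1.0, -0.001, 0.004]]
wrist_force: [0.2, 0.3, -3.7]
grip_width: 23.8
```

```bash
python3 - <<'E'
from cell import robot
from h import *
f=robot.grab_frame("scene"); crop(f,130,110,110,110,5,"pics/s3.png")
o=robot.get_obs(); print(o['t'],o['tcp_pos'],o['wrist_force'],o['ft_torque'])
E
```

```text
6.0 [488.17420571 216.05073494 163.50811747] [-0.34254749 -0.20090075 -3.61873883] [0.03018501 0.05096904 0.03058636]
```

View pics/s3.png

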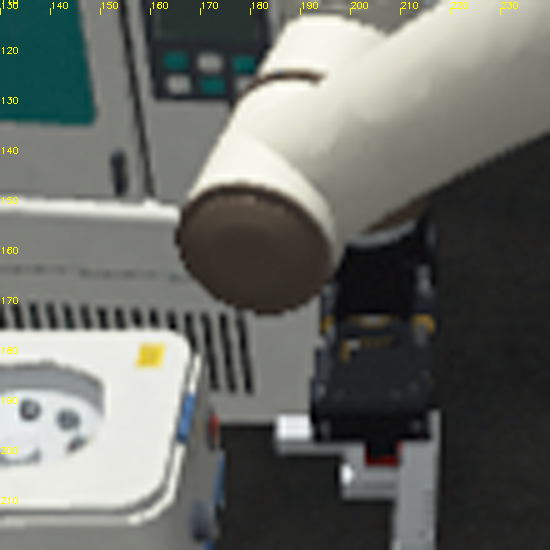

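>>> {"fn": "carry_out", "kwargs": {
  "plan": [
    [[-10,-18,0,0,0,0],[-27,-50,0,0,0,0],[-45,-85,0,0,0,0],[-60,-120,0,0,0,0],[-70,-155,0,0,0,-0.02],[-74,-190,0,0,0,-0.04],[-74,-225,0,0,0,-0.06],[-72,-260,0,0,0,-0.08],[-68,-295,0,0,0,-0.1],[-62,-330,0,0,0,-0.12],[-55,-360,0,0,0,-0.131],[-48,-380,0,0,0,-0.131]]
  ]
}}

```text
t: 7.2
tcp_pos: [439.4, -165.8, 161.7]
ee_rot: [[-0.003, -0.704, 0.711], [0.0, 0.711, 0.704], [-1.0, 0.002, -0.002]]
wrist_force: [0.8, 0.6, -3.3]
grip_width: 23.5
```

>>> {"fn": "carry_out", "kwargs": {
  "plan": [
    [[18,-12,0,0,0,0],[40,-26,0,0,0,0],[62,-42,0,0,0,0],[82,-56,0,0,0,0],[96,-64,0,0,0,0],[101,-67.6,0,0,0,0],[101,-67.6,-20,0,0,0],[101,-67.6,-40,0,0,0],[101,-67.6,-60,0,0,0],[101,-67.6,-60,0,0,0]]
  ]
}}

```text
t: 8.2
tcp_pos: [537.8, -230.6, 99.2]
ee_rot: [[-0.009, -0.705, 0.71], [0.002, 0.71, 0.705], [-1.0, 0.008, -0.005]]
wrist_force: [-0.8, 0.3, -3.2]
grip_width: 23.7
```

```bash
python3 - <<'E'
from cell import robot
from h import *
f=robot.grab_frame("top"); crop(f,260,130,130,110,6,"pics/t4.png")
f=robot.grab_frame("scene"); crop(f,240,110,100,100,6,"pics/s4.png")
o=robot.get_obs(); print(o['t'],o['tcp_pos'],o['ee_rot'],o['wrist_force'],o['ft_torque'])
E
```

```text
8.3 [ 540.72111129 -231.38997641  102.70167035] [[-1.84776662e-03 -7.05597717e-01  7.08610223e-01]
 [ 1.26431680e-05  7.08611416e-01  7.05598938e-01]
 [-9.99998293e-01  1.31274124e-03 -1.30042753e-03]] [ 0.45497757  0.49016675 -3.51406139] [-0.04182782 -0.01536771  0.02120762]
```

View pics/t4.png

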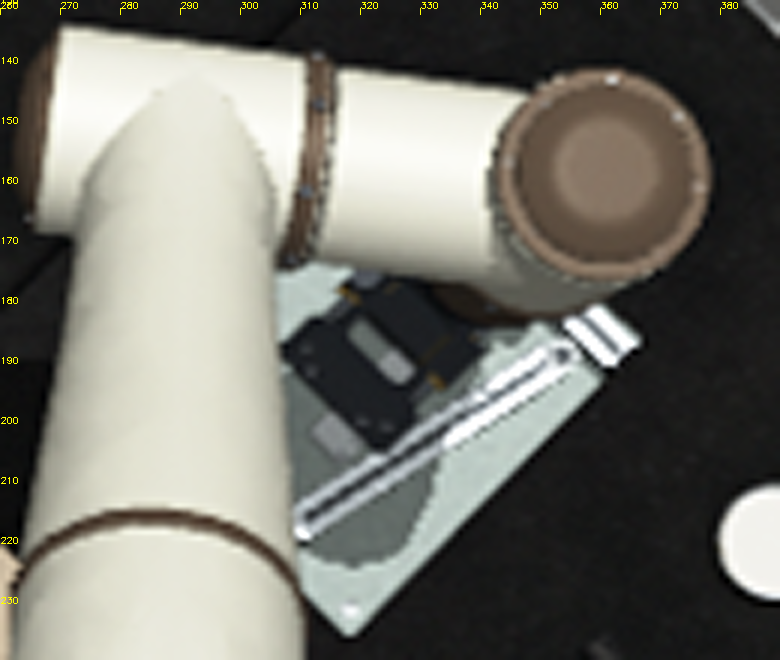

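View pics/s4.png

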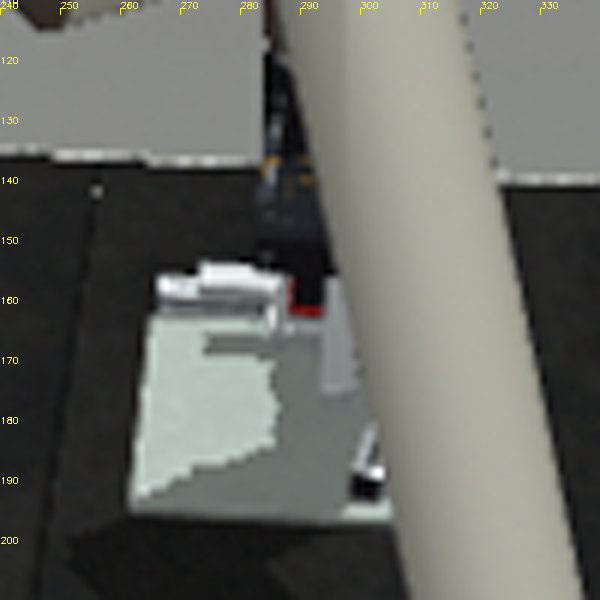

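```bash
cat > ov.py <<'E'
import sys
from cell import robot
from fit import *
def ov(sq,bd,th,zo,tag):
    o=[]
    for n,(x,y,w,h) in(("top",(262,130,120,110)),("scene",(245,130,90,75))):
        k=robot.grab_frame(n); s=6
        im=cv2.resize(k["color"],None,fx=s,fy=s,interpolation=cv2.INTER_CUBIC)
        for p,M,c,dz in((sq,SQ,(0,255,0),zo),(bd,BD,(255,255,0),0),(bd,RL,(255,0,0),0),(bd,bar(th),(0,0,255),0)):
            cv2.polylines(im,[np.int32((proj(k,T(p,np.array(M)+[0,0,dz]))+.5)*s-.5)],True,c,1)
        cv2.imwrite(f"pics/{tag}_{n}.png",im[y*s:(y+h)*s,x*s:(x+w)*s])
E
python3 - <<'E'
from ov import *
ov([541.3,-231.6,-.788],[514.5,-210.3,-.788],.2,50,"o5")
E
```

```text
(no output)
```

View pics/o5_top.png

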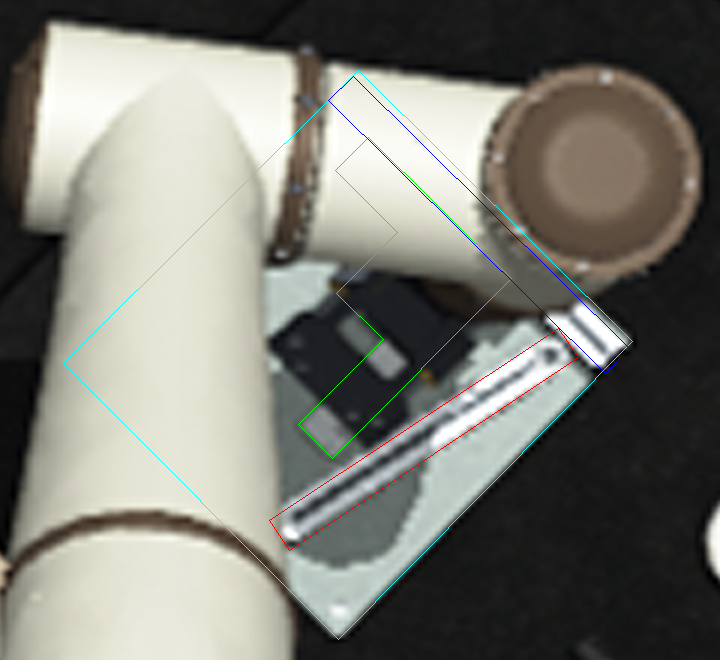

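View pics/o5_scene.png

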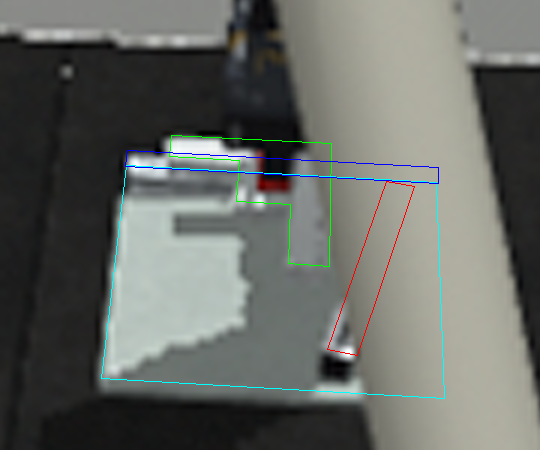

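>>> {"fn": "carry_out", "kwargs": {
  "plan": [
    [[0,0,-12,0,0,0],[0,0,-24,0,0,0],[0,0,-32,0,0,0],[0,0,-36,0,0,0],[0,0,-38,0,0,0],[0,0,-38,0,0,0],[0,0,-38,0,0,0]]
  ]
}}

```text
t: 9.1
tcp_pos: [541.6, -231.7, 65.3]
ee_rot: [[0.001, -0.705, 0.709], [-0.0, 0.709, 0.705], [-1.0, -0.001, 0.0]]
wrist_force: [-0.0, -0.9, -2.9]
grip_width: 23.6
```

>>> {"fn": "carry_out", "kwargs": {
  "plan": [
    [[0,0,-1,0,0,0],[0,0,-2,0,0,0],[0,0,-2,0,0,0],[0,0,-2,0,0,0]]
  ]
}}

```text
t: 9.5
tcp_pos: [541.3, -231.6, 63.1]
ee_rot: [[0.0, -0.705, 0.709], [-0.0, 0.709, 0.705], [-1.0, -0.0, 0.0]]
wrist_force: [-0.2, -0.4, -2.7]
grip_width: 23.5
```

>>> {"fn": "carry_out", "kwargs": {
  "plan": [
    [[0,0,-0.5,0,0,0],[0,0,-0.5,0,0,0],[0,0,-0.5,0,0,0]]
  ]
}}

```text
t: 9.8
tcp_pos: [541.3, -231.6, 63.0]
ee_rot: [[0.0, -0.705, 0.709], [-0.0, 0.709, 0.705], [-1.0, -0.0, 0.0]]
wrist_force: [-0.7, 1.0, 2.0]
grip_width: 23.4
```

```bash
python3 - <<'E'
from ov import *
ov([541.3,-231.6,-.788],[514.5,-210.3,-.788],.2,10,"o6")
o=robot.get_obs(); print(o['t'],o['tcp_pos'],o['wrist_force'],o['ft_torque'])
E
```

```text
9.9 [ 541.36999204 -231.58597697   63.01756126] [-0.96523691  1.63342299  2.80433306] [ 0.34960096  0.4776877  -0.0500992 ]
```

View pics/o6_top.png

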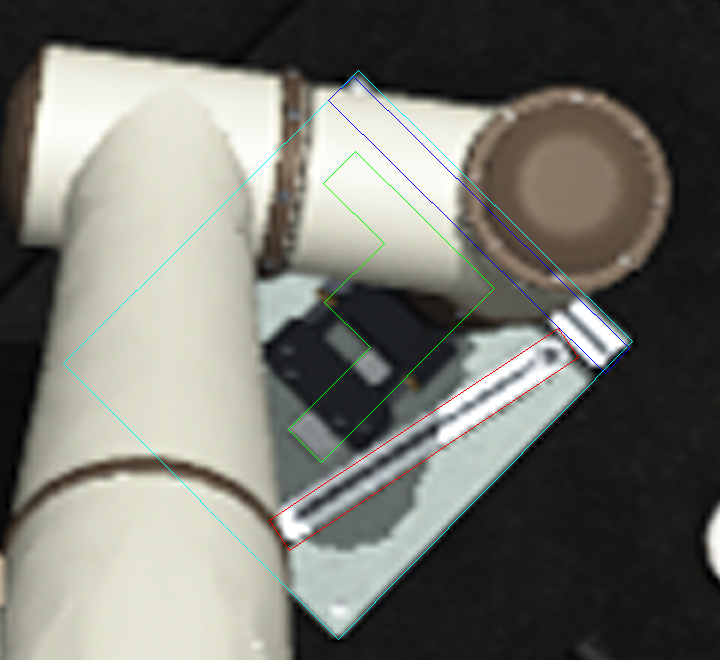

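View pics/o6_scene.png

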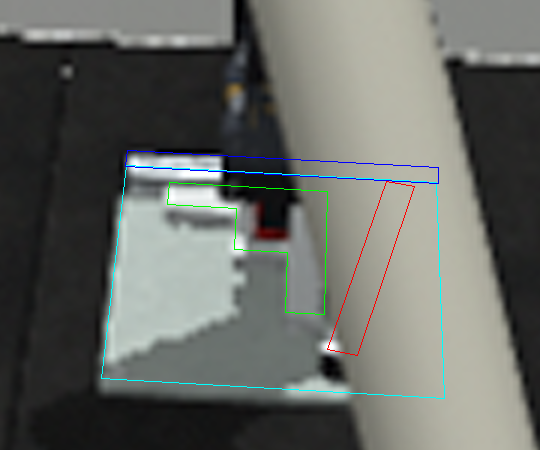

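>>> {"fn": "carry_out", "kwargs": {
  "plan": [
    [[-2.8,-2.8,0,0,0,0],[-5.7,-5.6,0,0,0,0],[-8.5,-8.5,0,0,0,0],[-11.3,-11.3,0,0,0,0],[-11.3,-11.3,0,0,0,0],[-11.3,-11.3,0,0,0,0]]
  ]
}}

```text
t: 10.5
tcp_pos: [530.8, -243.1, 63.0]
ee_rot: [[0.002, -0.705, 0.709], [-0.0, 0.709, 0.705], [-1.0, -0.002, 0.001]]
wrist_force: [2.6, 2.2, 2.1]
grip_width: 23.9
```

>>> {"fn": "carry_out", "kwargs": {
  "plan": [
    [[-2.8,-2.8,0,0,0,0],[-5.7,-5.6,0,0,0,0],[-8.5,-8.5,0,0,0,0],[-11.3,-11.3,0,0,0,0],[-11.3,-11.3,0,0,0,0],[-11.3,-11.3,0,0,0,0]]
  ]
}}

```text
t: 11.1
tcp_pos: [519.3, -254.2, 63.0]
ee_rot: [[0.001, -0.706, 0.709], [-0.0, 0.709, 0.706], [-1.0, -0.001, 0.001]]
wrist_force: [2.8, 3.3, 4.0]
grip_width: 23.6
```

```bash
python3 - <<'E'
from ov import *
ov([518.7,-254.2,-.788],[514.5,-210.3,-.788],.08,10,"o7")
o=robot.get_obs(); print(o['t'],o['tcp_pos'],o['ee_rot'],o['wrist_force'],o['ft_torque'])
E
```

```text
11.2 [ 519.36376918 -254.21832107   63.04062031] [[ 1.27893303e-03 -7.05557979e-01  7.08651044e-01]
 [-5.02535096e-04  7.08651081e-01  7.05558922e-01]
 [-9.99999056e-01 -1.25848463e-03  5.51749631e-04]] [2.5997307  2.89671852 4.88886473] [ 1.16449484 -0.60667261 -0.2907523 ]
```

View pics/o7_top.png

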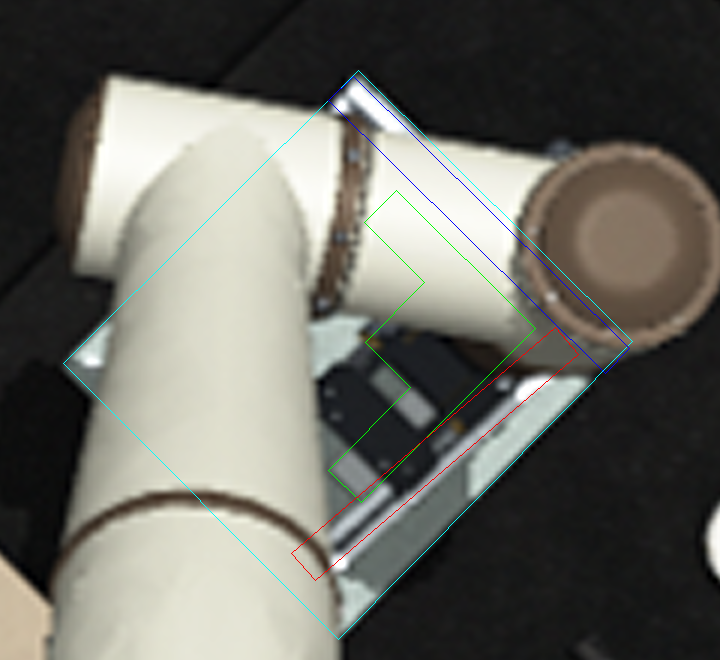

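View pics/o7_scene.png

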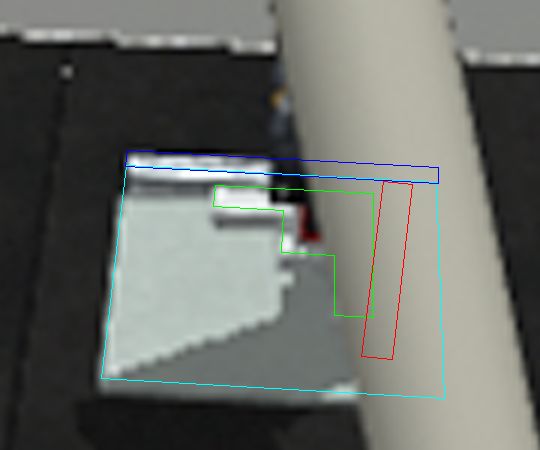

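>>> {"fn": "carry_out", "kwargs": {
  "plan": [
    [[1.4,-1.4,0,0,0,0],[2.8,-2.8,0,0,0,0],[4.2,-4.2,0,0,0,0],[4.2,-4.2,0,0,0,0],[4.2,-4.2,0,0,0,0]]
  ]
}}

```text
t: 11.7
tcp_pos: [520.1, -256.4, 63.2]
ee_rot: [[-0.006, -0.706, 0.708], [0.003, 0.708, 0.706], [-1.0, 0.006, -0.003]]
wrist_force: [-4.6, 11.7, 14.3]
grip_width: 23.2
```

>>> {"fn": "carry_out", "kwargs": {
  "plan": [
    [[0.7,-0.7,0,0,0,0],[1.4,-1.4,0,0,0,0],[1.4,-1.4,0,0,0,0],[1.4,-1.4,0,0,0,0]]
  ]
}}

```text
t: 12.1
tcp_pos: [520.6, -257.5, 63.3]
ee_rot: [[-0.008, -0.706, 0.708], [0.003, 0.708, 0.706], [-1.0, 0.008, -0.003]]
wrist_force: [-7.8, 13.6, 16.5]
grip_width: 23.5
```

```bash
cat > st.py <<'E'
from cell import robot
import numpy as np
o=robot.get_obs(); x=np.array([.7053,-.709,0]); y=np.array([.709,.7053,0]); F=o['wrist_force']; p=o['tcp_pos']-[520,-264.1,63]
R=o['ee_rot']
print("t",o['t'],"Fx %.1f Fy %.1f Fz %.1f"%(F@x,F@y,F[2]),"px %.2f py %.2f pz %.2f"%(p@x,p@y,p[2]),"yawx",np.degrees(np.arctan2(R[1,1],R[0,1])),"tilt",R[:2,0],"M",np.round([o['ft_torque']@x,o['ft_torque']@y,o['ft_torque'][2]],2),o['tcp_pos'],o['grip_width'])
E
python3 st.py
```

```text
t 12.1 Fx -15.2 Fy 4.0 Fz 16.5 px -4.22 py 5.09 pz 0.29 yawx 134.91009611177833 tilt [-0.00810728  0.0034052 ] M [1.72 3.97 0.01] [ 520.62667003 -257.51782823   63.28956618] 23.519557458066263
```

>>> {"fn": "carry_out", "kwargs": {
  "plan": [
    [[-0.7,-0.7,0,0,0,0],[-1.4,-1.4,0,0,0,0],[-2.1,-2.1,0,0,0,0],[-2.1,-2.1,0,0,0,0],[-2.1,-2.1,0,0,0,0]]
  ]
}}

```text
t: 12.6
tcp_pos: [521.0, -260.4, 63.1]
ee_rot: [[-0.003, -0.706, 0.708], [0.002, 0.708, 0.706], [-1.0, 0.003, -0.001]]
wrist_force: [-0.9, 10.3, 10.1]
grip_width: 23.7
```

```bash
python3 st.py; python3 - <<'E'
from ov import *
ov([516.2,-257.5,-.788],[511.7,-207.5,-.788],.02,10,"o8")
E
```

```text
t 12.6 Fx -7.9 Fy 6.7 Fz 10.1 px -1.87 py 3.33 pz 0.10 yawx 134.91726676391812 tilt [-0.00259793  0.00159697] M [ 1.9   2.12 -0.1 ] [ 521.04405753 -260.42564187   63.10036856] 23.701888358605405
```

View pics/o8_top.png

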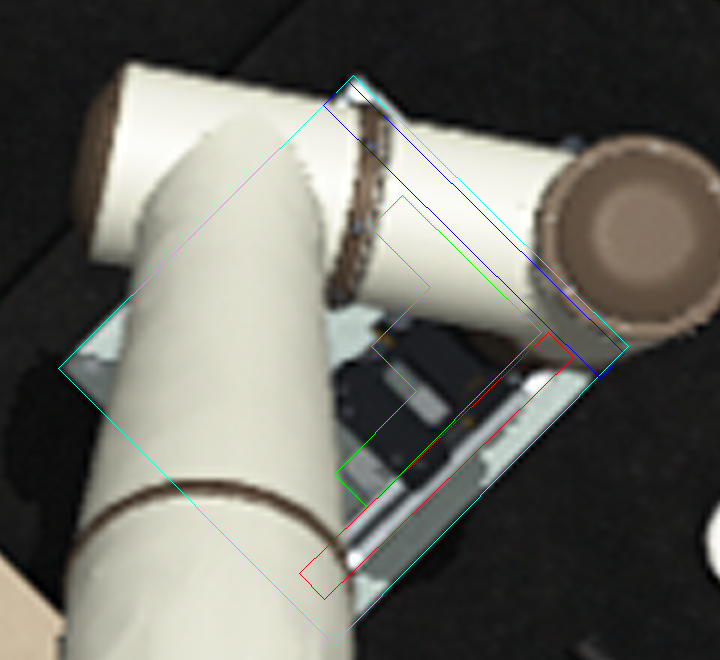

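View pics/o8_scene.png

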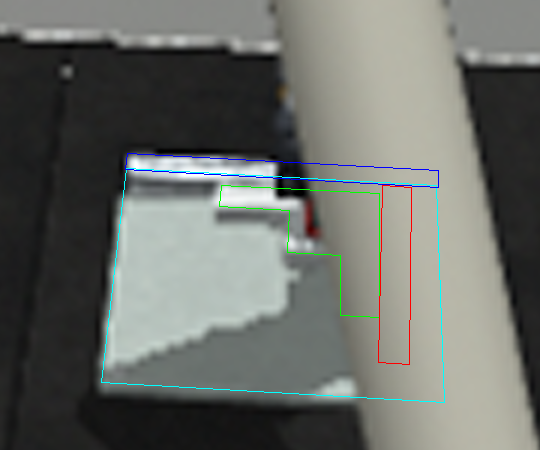

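>>> {"fn": "carry_out", "kwargs": {
  "plan": [
    [[0,0,0.5,0,0,0],[0,0,0.5,0,0,0],[0,0,0.5,0,0,0]]
  ]
}}

```text
t: 13.0
tcp_pos: [521.1, -260.6, 63.1]
ee_rot: [[-0.003, -0.706, 0.708], [0.002, 0.708, 0.706], [-1.0, 0.003, -0.001]]
wrist_force: [0.1, 9.6, 7.2]
grip_width: 23.7
```

```bash
python3 st.py
```

```text
t 13.0 Fx -6.8 Fy 6.8 Fz 7.2 px -1.76 py 3.24 pz 0.09 yawx 134.89641698978141 tilt [-0.0026051   0.00162001] M [ 1.8   1.7  -0.12] [ 521.05784406 -260.56824159   63.0944049 ] 23.66869279361255
```

>>> {"fn": "carry_out", "kwargs": {
  "plan": [
    [[-0.7,-0.7,0.3,0,0,0],[-1.4,-1.4,0.3,0,0,0],[-1.4,-1.4,0.3,0,0,0],[-1.4,-1.4,0.3,0,0,0]]
  ]
}}

```text
t: 13.4
tcp_pos: [520.5, -261.8, 63.1]
ee_rot: [[-0.001, -0.706, 0.708], [0.002, 0.708, 0.706], [-1.0, 0.002, 0.0]]
wrist_force: [1.8, 8.9, 5.6]
grip_width: 24.0
```

```bash
python3 st.py
```

```text
t 13.4 Fx -5.0 Fy 7.6 Fz 5.6 px -1.33 py 1.98 pz 0.13 yawx 134.92608846123738 tilt [-0.00103644  0.00162915] M [ 2.43  1.5  -0.01] [ 520.46690397 -261.76419985   63.12949124] 23.994750989641737
```

>>> {"fn": "carry_out", "kwargs": {
  "plan": [
    [[-0.7,-0.7,0,0,0,0],[-1.4,-1.4,0,0,0,0],[-1.4,-1.4,0,0,0,0],[-1.4,-1.4,0,0,0,0]]
  ]
}}

```text
t: 13.8
tcp_pos: [519.3, -262.9, 63.1]
ee_rot: [[-0.001, -0.706, 0.708], [0.002, 0.708, 0.706], [-1.0, 0.002, 0.001]]
wrist_force: [1.3, 10.0, 4.4]
grip_width: 23.7
```

```bash
python3 st.py
```

```text
t 13.8 Fx -6.2 Fy 7.9 Fz 4.4 px -1.35 py 0.32 pz 0.11 yawx 134.93201074893688 tilt [-0.00062241  0.00183031] M [2.77 1.62 0.03] [ 519.2750669  -262.9232335    63.11457005] 23.69229512341956
```

>>> {"fn": "carry_out", "kwargs": {
  "plan": [
    [[-0.7,-0.7,0,0,0,0],[-1.4,-1.4,0,0,0,0],[-1.4,-1.4,0,0,0,0],[-1.4,-1.4,0,0,0,0]]
  ]
}}

```text
t: 14.2
tcp_pos: [519.1, -263.2, 63.3]
ee_rot: [[0.002, -0.706, 0.708], [0.003, 0.708, 0.706], [-1.0, 0.001, 0.003]]
wrist_force: [5.3, 16.0, 4.5]
grip_width: 23.4
```

```bash
python3 st.py
```

```text
t 14.2 Fx -7.7 Fy 15.1 Fz 4.5 px -1.32 py -0.02 pz 0.26 yawx 134.93962199230268 tilt [0.00182761 0.0028105 ] M [4.3  2.3  0.03] [ 519.05524233 -263.17997123   63.25832318] 23.417612042425542
```

>>> {"fn": "carry_out", "kwargs": {
  "plan": [
    [[0,0,0,0,0,-0.01],[0,0,0,0,0,-0.01],[0,0,0,0,0,-0.01],[0,0,0,0,0,-0.01]]
  ]
}}

```text
t: 14.6
tcp_pos: [519.0, -263.2, 63.2]
ee_rot: [[0.001, -0.701, 0.713], [0.002, 0.713, 0.701], [-1.0, 0.001, 0.003]]
wrist_force: [4.2, 15.9, 5.3]
grip_width: 23.9
```

```bash
python3 st.py
```

```text
t 14.6 Fx -8.3 Fy 14.2 Fz 5.3 px -1.34 py -0.03 pz 0.23 yawx 134.50777856386875 tilt [0.00139112 0.00241582] M [4.34 2.36 0.49] [ 519.03772875 -263.17121929   63.22957563] 23.882601432251825
```

>>> {"fn": "carry_out", "kwargs": {
  "plan": [
    [[0,0,0,0,0,0.01],[0,0,0,0,0,0.02],[0,0,0,0,0,0.02],[0,0,0,0,0,0.02]]
  ]
}}

```text
t: 15.0
tcp_pos: [518.7, -263.2, 63.2]
ee_rot: [[0.001, -0.713, 0.701], [0.003, 0.701, 0.713], [-1.0, 0.001, 0.003]]
wrist_force: [3.6, 16.1, 5.8]
grip_width: 23.9
```

```bash
python3 st.py
```

```text
t 15.0 Fx -8.9 Fy 13.9 Fz 5.8 px -1.60 py -0.30 pz 0.21 yawx 135.47990790374666 tilt [0.00098269 0.00302777] M [ 4.15  2.4  -0.14] [ 518.65989379 -263.17417005   63.2104742 ] 23.936328669318268
```

>>> {"fn": "carry_out", "kwargs": {
  "plan": [
    [[0,0,0,0,0,-0.01],[0,0,0,0,0,-0.015],[-0.7,-0.7,0,0,0,-0.015],[-1.4,-1.4,0,0,0,-0.015],[-2.1,-2.1,0,0,0,-0.015],[-2.1,-2.1,0,0,0,-0.015],[-2.1,-2.1,0,0,0,-0.015]]
  ],
  "force": 60
}}

```text
t: 15.7
tcp_pos: [518.6, -263.5, 63.4]
ee_rot: [[0.005, -0.704, 0.71], [0.004, 0.71, 0.704], [-1.0, -0.001, 0.007]]
wrist_force: [8.5, 23.3, 5.6]
grip_width: 23.4
```

```bash
python3 st.py; python3 - <<'E'
from ov import *
ov([518.9,-263.3,-.786],[513.5,-209.3,-.787],.0,10,"o9")
E
```

```text
t 15.7 Fx -10.5 Fy 22.5 Fz 5.6 px -1.36 py -0.55 pz 0.42 yawx 134.73403853637294 tilt [0.00515731 0.00418937] M [6.8  3.42 0.32] [ 518.64865882 -263.52466875   63.41676806] 23.359963084656687
```

View pics/o9_top.png

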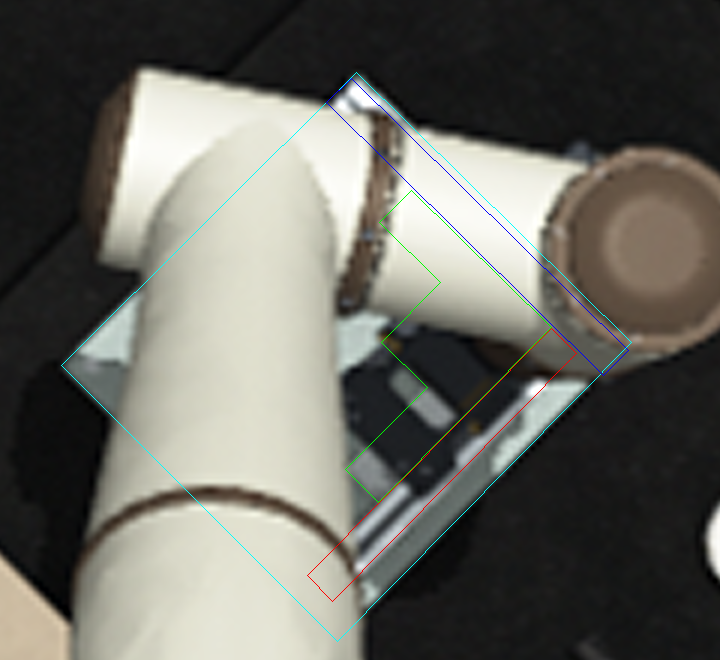

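View pics/o9_scene.png

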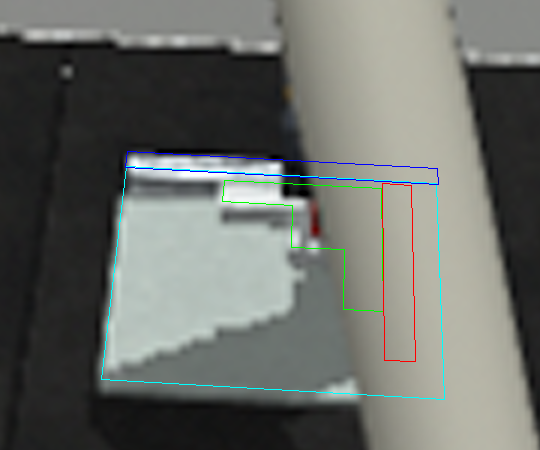

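>>> {"fn": "carry_out", "kwargs": {
  "plan": [
    [[0.4,-0.4,0,-0.003,0.0035,0],[0.7,-0.7,-0.3,-0.006,0.007,0],[0.7,-0.7,-0.3,-0.006,0.007,0],[0.7,-0.7,-0.3,-0.006,0.007,0],[0.7,-0.7,-0.3,-0.006,0.007,0]]
  ]
}}

```text
t: 16.3
tcp_pos: [519.0, -263.3, 63.2]
ee_rot: [[-0.003, -0.704, 0.71], [-0.001, 0.71, 0.704], [-1.0, 0.001, -0.002]]
wrist_force: [6.8, 27.2, 6.9]
grip_width: 23.6
```

```bash
python3 st.py; python3 - <<'E'
from cell import robot
from h import *
f=robot.grab_frame("top"); crop(f,315,180,50,55,12,"pics/t10.png")
f=robot.grab_frame("scene"); crop(f,260,145,60,60,10,"pics/s10.png")
E
```

```text
t 16.3 Fx -14.5 Fy 24.0 Fz 6.9 px -1.23 py -0.18 pz 0.21 yawx 134.7340349544242 tilt [-0.00257034 -0.00073871] M [7.5  4.41 0.28] [ 519.0052272  -263.3489165    63.21107422] 23.58563008255827
```

View pics/t10.png

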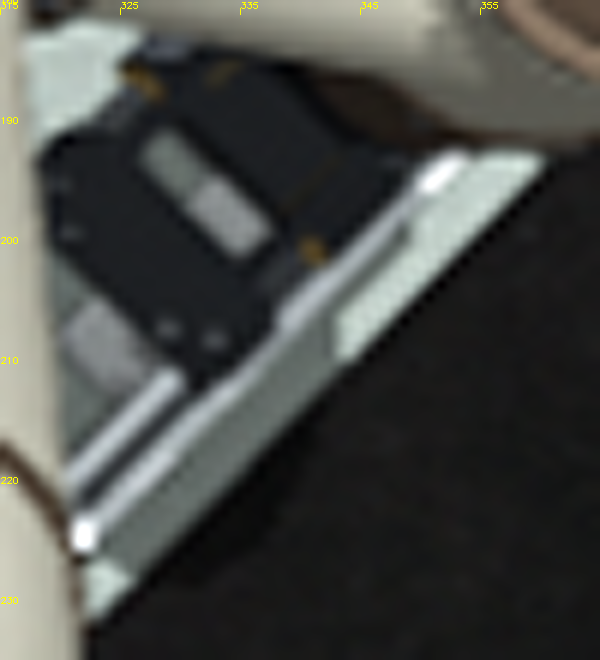

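View pics/s10.png

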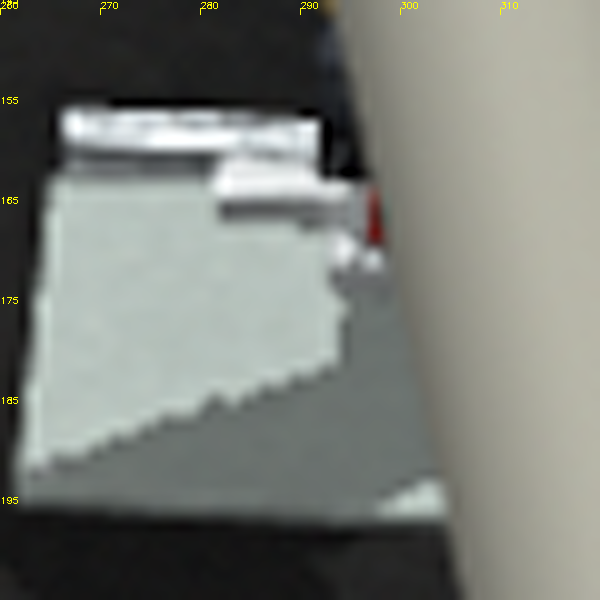

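```bash
cat > edge.py <<'E'
from cell import robot
from h import *
f=robot.grab_frame("top"); f0=dict(f); f0["color"]=cv2.imread("pics/top0.png")
def c2u(p): return np.array([315+(p[0]+.5)/12-.5,180+(p[1]+.5)/12-.5])
def edge(fr,a,b,z,n=60,hw=3):
    g=cv2.cvtColor(fr["color"],cv2.COLOR_BGR2GRAY).astype(np.float32)
    a,b=np.array(a,float),np.array(b,float); d=(b-a)/np.linalg.norm(b-a); nn=np.array([-d[1],d[0]])
    s=np.arange(-hw,hw+.01,.1); pts=[]
    for t in np.linspace(0,1,n):
        q=a+(b-a)*t+s[:,None]*nn
        v=cv2.remap(g,q[:,0].astype(np.float32)[None],q[:,1].astype(np.float32)[None],cv2.INTER_LINEAR)[0]
        gr=np.abs(np.gradient(cv2.GaussianBlur(v[None],(0,0),4)[0])); 
        w=gr**2; pts.append(a+(b-a)*t+nn*(w@s/w.sum()))
    W=back(fr,pts,z)[:,:2]
    for _ in range(3):
        m=W.mean(0); v=np.linalg.svd(W-m)[2][0]; r=(W-m)@[-v[1],v[0]]; W=W[np.abs(r)<max(.8,1.5*r.std())]
    if v[0]<0:v=-v
    return np.degrees(np.arctan2(v[1],v[0])),m,r.std(),len(W)
if __name__=="__main__":
    print("bar outer low part",edge(f,c2u((130,512)),c2u((300,337)),30))
    print("bar outer all",edge(f,c2u((130,512)),c2u((440,190)),30))
    print("board -y edge",edge(f,c2u((150,560)),c2u((530,180)),10))
    B=lambda p:np.array([265+(p[0]+.5)/5-.5,135+(p[1]+.5)/5-.5])
    print("board -y edge t0",edge(f0,B((285,488)),B((460,308)),10))
    print("board +y edge t0",edge(f0,B((55,262)),B((235,85)),10))
    print("board -x edge t0",edge(f0,B((55,297)),B((250,490)),10))
    print("rail outer t0",edge(f0,B((300,53)),B((495,245)),30))
E
python3 edge.py
```

```text
bar outer low part (np.float64(-42.87653028444963), array([ 426.81477591, -245.31982463]), np.float64(0.32923595173991455), 57)
bar outer all (np.float64(-45.32561392865047), array([ 436.91317647, -255.90074462]), np.float64(0.9650120478201323), 37)
board -y edge (np.float64(-45.03906490433798), array([ 439.22873261, -288.6311678 ]), np.float64(0.23601980472462028), 60)
board -y edge t0 (np.float64(-45.15351156291596), array([ 426.20589094, -275.56912572]), np.float64(0.15731029046621303), 60)
board +y edge t0 (np.float64(-44.962612506319736), array([ 580.91288067, -120.63190373]), np.float64(0.13441741130553955), 60)
board -x edge t0 (np.float64(45.086056659959354), array([ 428.9302826 , -125.30495711]), np.float64(0.18874716891231103), 60)
rail outer t0 (np.float64(44.54136542692857), array([ 593.41674463, -290.02197905]), np.float64(0.19791237931963565), 60)
```

```bash
python3 - <<'E'
from cell import robot
from fit import *
f=robot.grab_frame("top")
s=14;x0,y0,w,h=318,185,45,42
g=cv2.resize(f["color"],None,fx=s,fy=s,interpolation=cv2.INTER_CUBIC)[y0*s:(y0+h)*s,x0*s:(x0+w)*s]
g=cv2.convertScaleAbs(g,alpha=1.2)
yaw=np.radians(-45.05); R=np.array([[np.cos(yaw),-np.sin(yaw)],[np.sin(yaw),np.cos(yaw)]])
b=np.array([519.0,-263.3])-R@[42,-34]; p=[*b,yaw]
for th,c in((0,(0,255,0)),(.03,(0,0,255)),(-.03,(255,0,0))):
    P=bar(th); cv2.polylines(g,[np.int32((proj(f,T(p,P))+.5)*s-.5)-[x0*s,y0*s]],True,c,1)
cv2.imwrite("pics/t11.png",g)
E
```

```text
(no output)
```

View pics/t11.png

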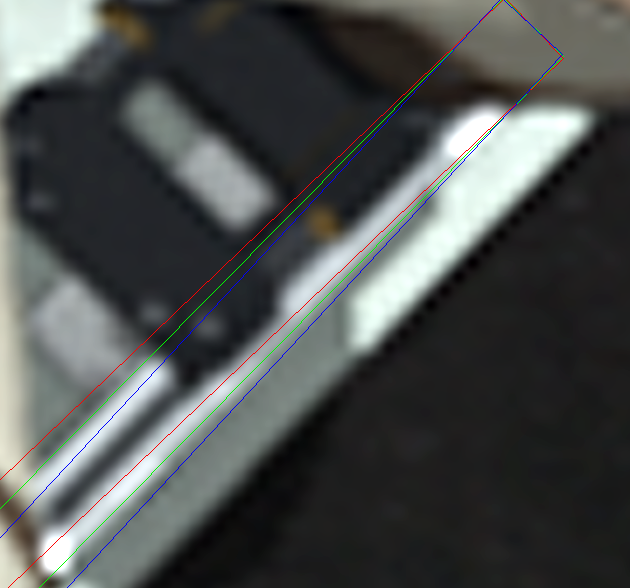

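>>> {"fn": "carry_out", "kwargs": {
  "plan": [
    [[0,0,0,0.001,-0.0025,0],[0,0,0,0.001,-0.0025,0],[0,0,0,0.001,-0.0025,0]]
  ]
}}

```text
t: 16.8
tcp_pos: [518.9, -263.4, 63.2]
ee_rot: [[-0.0, -0.704, 0.71], [0.0, 0.71, 0.704], [-1.0, 0.0, -0.0]]
wrist_force: [5.9, 26.9, 8.5]
grip_width: 23.3
```

```bash
python3 st.py; python3 - <<'E'
from cell import robot
from fit import *
fs=[robot.grab_frame("top") for _ in range(3)]; f=fs[0]
g=np.mean([cv2.cvtColor(k["color"],cv2.COLOR_BGR2GRAY) for k in fs],0).astype(np.float32)
yaw=np.radians(-45.05); R=np.array([[np.cos(yaw),-np.sin(yaw)],[np.sin(yaw),np.cos(yaw)]])
b=np.array([519.0,-263.3])-R@[42,-34]; p=[*b,yaw]
# sample in metric: along outer edge (x from -184..12 about pivot), offsets across y, z=30
offs=np.arange(-8,6.01,.25)
for x in range(-170,1,10):
    P=[(76+x,-90+o,30) for o in offs]; q=proj(f,T(p,P)).astype(np.float32)
    v=cv2.remap(g,q[None,:,0],q[None,:,1],cv2.INTER_LINEAR)[0]
    vs=cv2.GaussianBlur(v[None],(0,0),2)[0]; gr=np.gradient(vs); i=np.argmax(gr)
    print(x,"off %.2f grad %.1f"%(offs[i],gr[i]),np.int32(vs[::6]))
E
```

```text
t 16.8 Fx -14.9 Fy 23.2 Fz 8.5 px -1.29 py -0.26 pz 0.21 yawx 134.73291102311526 tilt [-0.00038821  0.00027191] M [7.5  4.48 0.27] [ 518.90258785 -263.37186445   63.21089355] 23.279978976907262
-170 off 2.75 grad 2.7 [135 117  97  98 111 120 131 146 161 167]
-160 off -0.75 grad 8.7 [140 130 120 119 147 197 237 247 245 222]
-150 off 0.00 grad 4.5 [103 103 102 102 115 140 167 177 162 136]
-140 off 0.50 grad 5.6 [101 101 100  99 114 146 179 192 174 151]
-130 off -1.75 grad 6.6 [101 100  96  89 109 148 183 194 175 150]
-120 off 0.25 grad 4.0 [102 101 100 100 111 132 156 169 163 146]
-110 off -0.25 grad 3.8 [103 102 101 103 112 132 154 164 152 125]
-100 off -1.25 grad 3.1 [103 102 102 106 119 138 147 140 115  81]
-90 off -0.75 grad 2.0 [105 105 104 105 110 121 128 126 107  74]
-80 off -0.25 grad 2.7 [104 102 102 104 109 120 134 141 135 109]
-70 off 0.50 grad 3.8 [131 116 101 103 107 120 143 164 175 161]
-60 off 0.50 grad 4.4 [193 181 154 127 111 118 143 167 168 147]
-50 off 0.25 grad 3.2 [191 175 149 124 112 122 140 151 138 107]
-40 off 0.50 grad 3.0 [194 175 146 121 112 119 136 144 132 104]
-30 off -5.75 grad 0.3 [201 202 203 198 181 166 158 152 138 114]
-20 off 0.25 grad 4.1 [197 197 197 196 200 215 237 238 222 194]
-10 off -6.00 grad 0.0 [204 204 204 195 175 163 151 127  97  66]
0 off 3.75 grad 1.4 [155 130  97  80  67  58  58  66  75  81]
```

>>> {"fn": "carry_out", "kwargs": {
  "plan": [
    [[-0.7,-0.7,0,-0.002,0.001,-0.003],[-1.4,-1.4,0,-0.003,0.003,-0.006],[-2.1,-2.1,0,-0.004,0.004,-0.006],[-2.8,-2.8,0,-0.006,0.006,-0.006],[-2.8,-2.8,0,-0.006,0.006,-0.006],[-2.8,-2.8,0,-0.006,0.006,-0.006]]
  ]
}}

```text
t: 17.55
tcp_pos: [518.7, -263.6, 63.3]
ee_rot: [[-0.001, -0.7, 0.714], [-0.004, 0.714, 0.7], [-1.0, -0.002, -0.003]]
wrist_force: [10.6, 37.9, 8.1]
grip_width: 23.6
```

```bash
cat > barm.py <<'E'
from cell import robot
from fit import *
fs=[robot.grab_frame("top") for _ in range(3)]; f=fs[0]
g=np.mean([cv2.cvtColor(k["color"],cv2.COLOR_BGR2GRAY) for k in fs],0).astype(np.float32)
yaw=np.radians(-45.05); R=np.array([[np.cos(yaw),-np.sin(yaw)],[np.sin(yaw),np.cos(yaw)]])
b=np.array([519.0,-263.3])-R@[42,-34]; p=[*b,yaw]
offs=np.arange(-5,5.01,.25); X=[];Y=[]
for x in np.arange(-152,-15,2.):
    if -105<x<-78 or -34<x<-26: continue
    P=[(76+x,-90+o,30) for o in offs]; q=proj(f,T(p,P)).astype(np.float32)
    v=cv2.remap(g,q[None,:,0],q[None,:,1],cv2.INTER_LINEAR)[0]
    gr=np.clip(np.gradient(cv2.GaussianBlur(v[None],(0,0),2)[0]),0,None)
    i=np.argmax(gr); w=gr**2*(abs(offs-offs[i])<2); X.append(x);Y.append(w@offs/w.sum())
X=np.array(X);Y=np.array(Y);k=np.ones(len(X),bool)
for _ in range(4):
    c,cov=np.polyfit(X[k],Y[k],1,cov=True); r=Y-np.polyval(c,X); k=abs(r)<2*r[k].std()
print("bar angle est (pos=inward)",-c[0],"+-",cov[0,0]**.5,k.sum(),r[k].std())
E
python3 st.py; python3 barm.py
```

```text
t 17.55 Fx -19.4 Fy 34.3 Fz 8.1 px -1.27 py -0.64 pz 0.33 yawx 134.43263833325972 tilt [-0.00111588 -0.0035527 ] M [11.13  6.11  0.37] [ 518.65213731 -263.64966562   63.33163398] 23.63556691472715barm.py:13: RuntimeWarning: invalid value encountered in scalar divide
  i=np.argmax(gr); w=gr**2*(abs(offs-offs[i])<2); X.append(x);Y.append(w@offs/w.sum())
Traceback (most recent call last):
  File "barm.py", line 16, in <module>
    c,cov=np.polyfit(X[k],Y[k],1,cov=True); r=Y-np.polyval(c,X); k=abs(r)<2*r[k].std()
          ~~~~~~~~~~^^^^^^^^^^^^^^^^^^^^^^
TypeError: expected non-empty vector for x
```

```bash
sed -i 's/i=np.argmax(gr);/i=np.argmax(gr)\n    if gr[i]<.5: continue\n   /' barm.py; python3 barm.py; python3 st.py
```

```text
bar angle est (pos=inward) -0.00870116451490441 +- 0.001416231431996865 49 0.41447727447898813
t 17.85 Fx -19.0 Fy 35.1 Fz 7.7 px -1.26 py -0.63 pz 0.33 yawx 134.43264127796746 tilt [-0.00112481 -0.00353138] M [11.11  6.04  0.36] [ 518.66427351 -263.6489176    63.3283859 ] 23.84675432399774
```

>>> {"fn": "carry_out", "kwargs": {
  "plan": [
    [[1.0,-0.4,0,0.001,-0.002,-0.002],[2.1,-0.7,0,0.002,-0.004,-0.004],[3.2,-1.0,0,0.003,-0.006,-0.006],[3.2,-1.0,0,0.003,-0.006,-0.006],[3.2,-1.0,0,0.003,-0.006,-0.006]]
  ]
}}

```text
t: 18.35
tcp_pos: [518.8, -263.8, 63.4]
ee_rot: [[-0.002, -0.696, 0.718], [0.001, 0.718, 0.697], [-1.0, 0.003, -0.001]]
wrist_force: [5.9, 41.6, 14.3]
grip_width: 23.6
```

```bash
python3 st.py; python3 barm.py
```

```text
t 18.35 Fx -25.3 Fy 33.5 Fz 14.3 px -1.10 py -0.61 pz 0.40 yawx 134.14703699721824 tilt [-0.00238668  0.0012119 ] M [10.36  7.64  0.67] [ 518.78829007 -263.75198809   63.40485192] 23.622887573709573
bar angle est (pos=inward) -0.008762598341516178 +- 0.0012617467594334545 44 0.31985225310678655
```

>>> {"fn": "carry_out", "kwargs": {
  "plan": [
    [[0.7,0.7,0.2,0,0,-0.003],[1.4,1.4,0.2,0,0,-0.005],[1.4,1.4,0.2,0,0,-0.005],[1.4,1.4,0.2,0,0,-0.005]]
  ]
}}

```text
t: 18.9
tcp_pos: [518.8, -263.7, 63.4]
ee_rot: [[-0.005, -0.693, 0.721], [0.0, 0.721, 0.693], [-1.0, 0.004, -0.004]]
wrist_force: [3.1, 35.2, 13.6]
grip_width: 23.5
```

```bash
python3 st.py
```

```text
t 18.9 Fx -22.8 Fy 27.0 Fz 13.6 px -1.13 py -0.50 pz 0.37 yawx 133.90115207941875 tilt [-5.07873581e-03  4.28520394e-05] M [8.66 6.87 0.91] [ 518.84964804 -263.65261624   63.36557263] 23.54560176308966
```

>>> {"fn": "carry_out", "kwargs": {
  "plan": [
    [[0,-1.4,0,-0.001,-0.001,-0.001],[-0.4,-2.4,0,-0.002,-0.002,-0.002],[-0.8,-3.2,0,-0.003,-0.003,-0.002],[-0.8,-3.2,0,-0.003,-0.003,-0.002],[-0.8,-3.2,0,-0.003,-0.003,-0.002]]
  ]
}}

```text
t: 19.4
tcp_pos: [518.7, -263.9, 63.4]
ee_rot: [[-0.002, -0.692, 0.722], [0.0, 0.722, 0.692], [-1.0, 0.001, -0.001]]
wrist_force: [5.0, 48.2, 16.5]
grip_width: 23.7
```

```bash
python3 st.py
```

```text
t 19.4 Fx -30.6 Fy 37.6 Fz 16.5 px -1.06 py -0.80 pz 0.39 yawx 133.76071790107315 tilt [-0.00162748  0.00033244] M [11.49  9.37  0.77] [ 518.68250779 -263.91455454   63.39370418] 23.682854315456595
```

>>> {"fn": "carry_out", "kwargs": {
  "plan": [
    [[0.5,1.6,0,0.002,-0.001,0],[1.0,3.2,0,0.004,-0.001,0],[1.5,4.8,0,0.006,-0.002,0],[1.8,6.0,0,0.007,-0.002,0],[1.8,6.0,0,0.007,-0.002,0],[1.8,6.0,0,0.007,-0.002,0]]
  ]
}}

```text
t: 20.0
tcp_pos: [518.8, -263.5, 63.3]
ee_rot: [[-0.002, -0.692, 0.722], [0.001, 0.722, 0.692], [-1.0, 0.002, -0.001]]
wrist_force: [0.5, 24.0, 11.6]
grip_width: 23.5
```

```bash
python3 st.py; python3 barm.py
```

```text
t 20.0 Fx -16.7 Fy 17.3 Fz 11.6 px -1.22 py -0.45 pz 0.35 yawx 133.76363490062045 tilt [-0.00212325  0.0011729 ] M [5.57 4.84 0.86] [ 518.82237398 -263.54857607   63.34822898] 23.541956538110956
bar angle est (pos=inward) -0.012007153490522443 +- 0.0008933653192113748 42 0.22387055362122357
```

```bash
python3 - <<'E'
from cell import robot
from fit import *
fs=[robot.grab_frame("top") for _ in range(2)]; f=fs[0]
g=np.mean([k["color"] for k in fs],0).astype(np.float32)
yaw=np.radians(-45.05); R=np.array([[np.cos(yaw),-np.sin(yaw)],[np.sin(yaw),np.cos(yaw)]])
b=np.array([518.9,-263.4])-R@[42,-34]; p=[*b,yaw]
# rectified view at z=30: horizontal x -190..20, vertical y offset +20..-35 ; 3.6 px/mm
s=3.6; xs=np.arange(-190,20,1/s); ys=np.arange(40,-40,-1/s/2)
XX,YY=np.meshgrid(xs,ys); P=np.c_[76+XX.ravel(),-80+YY.ravel(),np.full(XX.size,30.)]
q=proj(f,T(p,P)).astype(np.float32).reshape(*XX.shape,2)
im=cv2.remap(g,q[...,0],q[...,1],cv2.INTER_CUBIC); im=np.clip(im*1.2,0,255).astype(np.uint8)
for y in(10,-10): r=int((40-y)*s*2); im[r,::8]=(0,255,0)
cv2.imwrite("pics/rect.png",im); print(im.shape)
E
```

```text
(576, 756, 3)
```

View pics/rect.png

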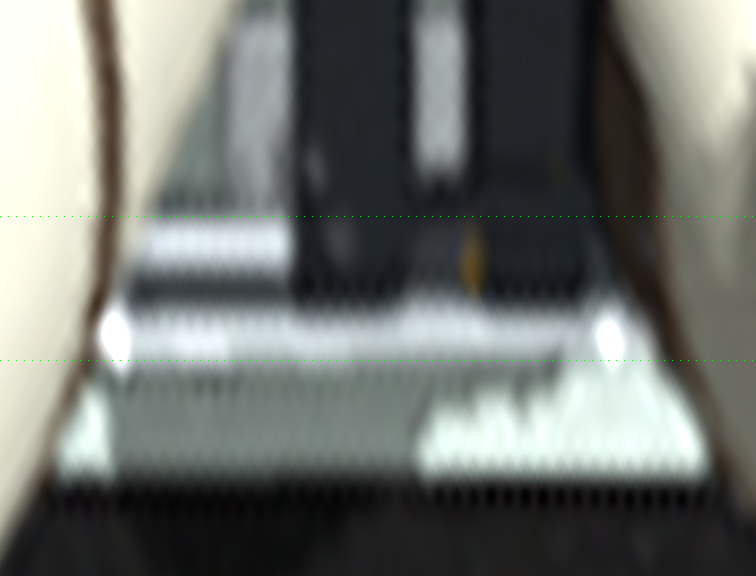

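```bash
cat > groove.py <<'E'
from cell import robot
from fit import *
fs=[robot.grab_frame("top") for _ in range(2)]; f=fs[0]
g1=np.mean([cv2.cvtColor(k["color"],cv2.COLOR_BGR2GRAY) for k in fs],0).astype(np.float32)
g0=cv2.cvtColor(cv2.imread("pics/top0.png"),cv2.COLOR_BGR2GRAY).astype(np.float32)
yaw=np.radians(-45.05); R=np.array([[np.cos(yaw),-np.sin(yaw)],[np.sin(yaw),np.cos(yaw)]])
b=np.array([518.9,-263.4])-R@[42,-34]
def samp(g,th,xs,ys):
    XX,YY=np.meshgrid(xs,ys); c,s=np.cos(th),np.sin(th)
    q=np.c_[(c*XX+s*YY).ravel()+76,(-s*XX+c*YY).ravel()-80,np.full(XX.size,30.)]
    uv=proj(f,T([*b,yaw],q)).astype(np.float32).reshape(*XX.shape,2)
    return cv2.remap(g,uv[...,0],uv[...,1],cv2.INTER_LINEAR)
ys=np.arange(-16,16.01,.25)
def meas(g,th,xs):
    out=[]
    im=samp(g,th,xs,ys); im=cv2.GaussianBlur(im,(0,0),2)
    for j,x in enumerate(xs):
        v=im[:,j]; gr=np.gradient(v)
        m=abs(ys)<6; i=np.argmin(np.where(m,v,1e9)); k=slice(i-8,i+9); 
        w=np.clip(np.percentile(v[k],70)-v[k],0,None); gc=(w@ys[k])/w.sum() if w.sum()>0 else np.nan
        eo=ys[:48][np.argmax(gr[:48])]; ei=ys[-48:][np.argmin(gr[-48:])]
        out.append((x,gc,eo,ei))
    return np.array(out)
if __name__=="__main__":
    th0=.2
    a=meas(g0,th0,np.arange(-165,-20,5.)); 
    for nm,c in(("groove",1),("outer",2),("inner",3)):
        k=np.isfinite(a[:,c]); 
        for _ in range(3):
            co=np.polyfit(a[k,0],a[k,c],1); r=a[:,c]-np.polyval(co,a[:,0]); k=abs(r)<max(.3,2*np.nanstd(r[k]))
        print("t0",nm,"theta",th0-co[0],"y at pivot",co[1],"rms",r[k].std())
    n=meas(g1,0,np.arange(-158,-108,4.)); print(np.round(n,2))
    for nm,g,th in(("r0",g0,th0),):
        xs=np.arange(-30,25,.1); y2=np.arange(20,-20,-.1); cv2.imwrite("pics/piv.png",samp(g,th,xs,y2))
E
python3 groove.py
```

```text
t0 groove theta 0.21731936036418198 y at pivot 1.2937090026795575 rms 0.07799009912522074
t0 outer theta 0.21620689655172412 y at pivot -8.625862068965516 rms 0.1065623251059479
t0 inner theta 0.21785714285714294 y at pivot 10.82081280788177 rms 0.10311419783493372
[[-1.580e+02  2.900e-01 -1.100e+01  9.000e+00]
 [-1.540e+02  2.100e-01 -1.100e+01  9.000e+00]
 [-1.500e+02  2.000e-02 -1.075e+01  9.000e+00]
 [-1.460e+02 -1.200e-01 -1.050e+01  9.000e+00]
 [-1.420e+02 -1.900e-01 -1.025e+01  9.250e+00]
 [-1.380e+02 -1.800e-01 -1.025e+01  9.250e+00]
 [-1.340e+02 -1.500e-01 -1.025e+01  9.250e+00]
 [-1.300e+02 -1.300e-01 -1.025e+01  9.250e+00]
 [-1.260e+02 -1.800e-01 -1.025e+01  9.250e+00]
 [-1.220e+02 -2.500e-01 -1.000e+01  9.250e+00]
 [-1.180e+02 -3.100e-01 -1.000e+01  9.250e+00]
 [-1.140e+02 -3.500e-01 -1.000e+01  9.250e+00]
 [-1.100e+02 -3.600e-01 -1.000e+01  9.250e+00]][ WARN:0@1.431] global loadsave.cpp:1063 imwrite_ Unsupported depth image for selected encoder is fallbacked to CV_8U.
```

View pics/piv.png

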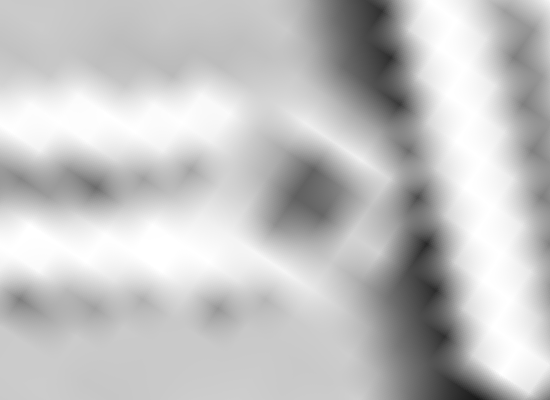

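>>> {"fn": "carry_out", "kwargs": {
  "plan": [
    [[0,0,0.5,0,0,0],[-0.3,-2.0,0.8,-0.002,0.001,-0.001],[-0.8,-4.0,1.0,-0.004,0.001,-0.002],[-1.8,-6.5,1.0,-0.007,0.002,-0.003],[-1.8,-6.5,1.0,-0.007,0.002,-0.003],[-1.8,-6.5,1.0,-0.007,0.002,-0.003]]
  ]
}}

```text
t: 20.95
tcp_pos: [518.5, -264.1, 63.6]
ee_rot: [[-0.002, -0.689, 0.725], [0.001, 0.725, 0.689], [-1.0, 0.002, -0.001]]
wrist_force: [6.2, 48.2, 12.9]
grip_width: 23.9
```

```bash
python3 st.py; python3 groove.py | tail -13
```

```text
t 20.95 Fx -29.8 Fy 38.4 Fz 12.9 px -1.01 py -1.07 pz 0.58 yawx 133.5410063240429 tilt [-0.00195041  0.00113589] M [11.89  9.25  0.69] [ 518.53040877 -264.13650004   63.5791707 ] 23.916137215562376
[[-1.580e+02  3.700e-01 -1.100e+01  9.250e+00]
 [-1.540e+02  2.700e-01 -1.100e+01  9.250e+00]
 [-1.500e+02  7.000e-02 -1.075e+01  9.000e+00]
 [-1.460e+02 -9.000e-02 -1.050e+01  9.000e+00]
 [-1.420e+02 -1.800e-01 -1.025e+01  9.250e+00]
 [-1.380e+02 -1.800e-01 -1.025e+01  9.250e+00]
 [-1.340e+02 -1.500e-01 -1.025e+01  9.250e+00]
 [-1.300e+02 -1.400e-01 -1.025e+01  9.250e+00]
 [-1.260e+02 -1.800e-01 -1.025e+01  9.250e+00]
 [-1.220e+02 -2.500e-01 -1.025e+01  9.250e+00]
 [-1.180e+02 -3.100e-01 -1.000e+01  9.250e+00]
 [-1.140e+02 -3.400e-01 -1.000e+01  9.250e+00]
 [-1.100e+02 -3.500e-01 -1.000e+01  9.000e+00]][ WARN:0@1.657] global loadsave.cpp:1063 imwrite_ Unsupported depth image for selected encoder is fallbacked to CV_8U.
```

>>> {"fn": "carry_out", "kwargs": {
  "plan": [
    [[0.4,3,0,0.003,0,0.002],[0.8,6,-0.3,0.006,-0.001,0.004],[1.5,9,-0.6,0.009,-0.001,0.008],[2.2,13.5,-0.8,0.011,-0.0015,0.012],[2.2,13.5,-0.8,0.011,-0.0015,0.012],[2.2,13.5,-0.8,0.011,-0.0015,0.012]]
  ]
}}

```text
t: 21.65
tcp_pos: [519.1, -261.4, 63.2]
ee_rot: [[-0.001, -0.694, 0.72], [0.001, 0.72, 0.694], [-1.0, 0.001, -0.0]]
wrist_force: [1.3, 2.7, 3.1]
grip_width: 23.7
```

```bash
python3 st.py; python3 groove.py 2>/dev/null| tail -9|head -4
```

```text
t 21.65 Fx -1.0 Fy 2.8 Fz 3.1 px -2.55 py 1.33 pz 0.18 yawx 133.97727632753208 tilt [-0.00139136  0.00073186] M [0.87 0.52 0.08] [ 519.14649606 -261.35310394   63.17659999] 23.70093918826428
 [-1.420e+02 -2.400e-01 -1.025e+01  9.250e+00]
 [-1.380e+02 -2.000e-01 -1.025e+01  9.250e+00]
 [-1.340e+02 -1.500e-01 -1.025e+01  9.250e+00]
 [-1.300e+02 -1.200e-01 -1.025e+01  9.250e+00]
```

>>> {"fn": "carry_out", "kwargs": {
  "plan": [
    [[0.6,-0.6,0.3,0,0,0],[1.4,-1.4,0.3,0,0,0],[2.2,-2.2,0.3,0,0,0],[2.2,-2.2,0.3,0,0,0],[2.2,-2.2,0.3,0,0,0]]
  ]
}}

```text
t: 22.25
tcp_pos: [519.5, -262.8, 63.3]
ee_rot: [[-0.006, -0.695, 0.719], [0.002, 0.719, 0.695], [-1.0, 0.006, -0.003]]
wrist_force: [-3.0, 7.7, 6.6]
grip_width: 23.7
```

```bash
python3 st.py
```

```text
t 22.25 Fx -7.6 Fy 3.3 Fz 6.6 px -1.25 py 0.56 pz 0.31 yawx 133.9938240191236 tilt [-0.00592511  0.00216166] M [0.72 2.19 0.28] [ 519.51585143 -262.82233968   63.30565686] 23.719692570131684
```

>>> {"fn": "carry_out", "kwargs": {
  "plan": [
    [[0.7,-0.7,0.3,0,0,0.002],[0.7,-0.7,0.3,0,0,0.004],[0.7,-0.7,0.3,0,0,0.004]]
  ]
}}

```text
t: 22.55
tcp_pos: [519.5, -263.0, 63.4]
ee_rot: [[-0.007, -0.697, 0.717], [0.003, 0.717, 0.697], [-1.0, 0.007, -0.003]]
wrist_force: [-4.1, 8.4, 5.9]
grip_width: 23.6
```

```bash
python3 st.py
```

```text
t 22.55 Fx -8.8 Fy 3.1 Fz 5.9 px -1.08 py 0.43 pz 0.37 yawx 134.1766216751354 tilt [-0.00734439  0.00316006] M [0.96 2.66 0.17] [ 519.54896136 -263.03034187   63.37475217] 23.6484917293265
```

>>> {"fn": "carry_out", "kwargs": {
  "plan": [
    [[0,0,0,0,0,0.004],[0,0,0,0,0,0.004],[0,0,0,0,0,0.004]]
  ]
}}

```text
t: 22.85
tcp_pos: [519.5, -263.1, 63.4]
ee_rot: [[-0.007, -0.699, 0.715], [0.003, 0.715, 0.699], [-1.0, 0.007, -0.003]]
wrist_force: [-3.6, 9.6, 6.6]
grip_width: 23.7
```

```bash
python3 st.py
```

```text
t 22.85 Fx -9.4 Fy 4.2 Fz 6.6 px -1.07 py 0.40 pz 0.38 yawx 134.3576895908018 tilt [-0.00725985  0.00323946] M [ 0.92  2.64 -0.08] [ 519.53072042 -263.05464413   63.37672417] 23.707798820742717
```

```bash
cat > railg.py <<'E'
from groove import *
# rail axis along board y at x=100, groove centre
def samp2(g,us,vs):
    XX,YY=np.meshgrid(us,vs)
    q=np.c_[100+YY.ravel(),XX.ravel(),np.full(XX.size,30.)]
    uv=proj(f,T([*b,yaw],q)).astype(np.float32).reshape(*XX.shape,2)
    return cv2.remap(g,uv[...,0],uv[...,1],cv2.INTER_LINEAR)
us=np.arange(-95,96,5.); im=cv2.GaussianBlur(samp2(g0,us,ys),(0,0),2); A=[]
for j,u in enumerate(us):
    v=im[:,j]; gr=np.gradient(v); i=np.argmin(np.where(abs(ys)<5,v,1e9)); k=slice(i-8,i+9); w=np.clip(np.percentile(v[k],70)-v[k],0,None)
    A.append((u,w@ys[k]/w.sum(),ys[:60][np.argmax(gr[:60])],ys[-60:][np.argmin(gr[-60:])]))
A=np.array(A); print(np.round(A[::3],2))
for nm,c in(("groove",1),("inner",2),("outer",3)):
    k=np.isfinite(A[:,c])
    for _ in range(4):
        co=np.polyfit(A[k,0],A[k,c],1); r=A[:,c]-np.polyval(co,A[:,0]); k=abs(r)<max(.3,2*r[k].std())
    print(nm,"slope x per y",co[0],"-> board yaw deg",np.degrees(yaw-co[0]),r[k].std(),k.sum())
E
python3 railg.py 2>/dev/null
```

```text
[[-95.     0.25 -10.75  13.25]
 [-80.     0.22 -10.5   13.25]
 [-65.     0.29 -10.75  13.  ]
 [-50.     0.8  -10.75  13.  ]
 [-35.     0.63 -10.75  13.  ]
 [-20.     0.42 -10.75  13.25]
 [ -5.     0.48 -10.5   13.5 ]
 [ 10.     0.58 -10.    13.75]
 [ 25.     0.57 -10.    14.  ]
 [ 40.     0.48 -10.    14.  ]
 [ 55.     0.38 -10.    14.  ]
 [ 70.     0.48 -10.25  14.25]
 [ 85.     0.4  -10.25  14.25]]
groove slope x per y 0.0006968175742967513 -> board yaw deg -45.08992470609774 0.11513396026573199 36
inner slope x per y 0.0039293458425470815 -> board yaw deg -45.27513493302522 0.20323840734314522 38
outer slope x per y 0.007874493927125503 -> board yaw deg -45.50117526782569 0.1997946539166982 39
```

>>> {"fn": "carry_out", "kwargs": {
  "plan": [
    [[0.4,2.5,0,0,0,0],[0.7,4.9,0,0,0,0],[0.7,4.9,12,0,0,0],[0.7,4.9,30,0,0,0],[0.7,4.9,32,0,0,0],[-19,13,32,0,0,0],[-40,20,32,0,0,0],[-57.6,27.3,32,0,0,0],[-57.6,27.3,28,0,0,0],[-57.6,27.3,24,0,0,0],[-57.6,27.3,24,0,0,0]]
  ]
}}

```text
t: 24.05
tcp_pos: [465.7, -237.3, 87.4]
ee_rot: [[-0.0, -0.7, 0.714], [0.0, 0.714, 0.7], [-1.0, 0.0, -0.0]]
wrist_force: [0.1, -0.3, -2.6]
grip_width: 23.2
```

```bash
python3 st.py; python3 - <<'E'
from cell import robot
from h import *
f=robot.grab_frame("top"); crop(f,270,140,110,100,7,"pics/t12.png")
E
```

```text
t 24.05 Fx 0.3 Fy -0.1 Fz -2.6 px -57.36 py -19.60 pz 24.44 yawx 134.44801840362655 tilt [-0.00026453  0.00010748] M [-0.03  0.07 -0.08] [ 465.65292914 -237.25707064   87.43651738] 23.220311972406993
```

View pics/t12.png

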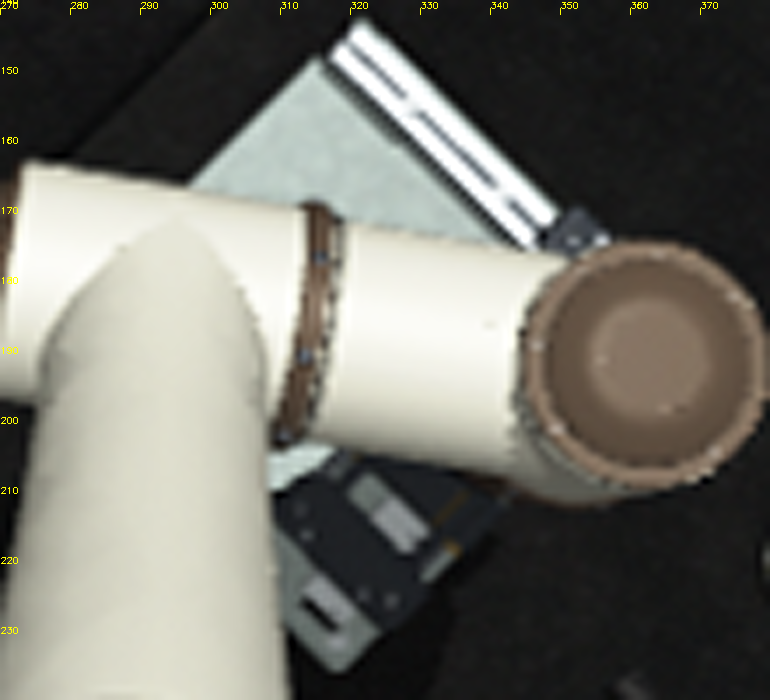

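>>> {"fn": "carry_out", "kwargs": {
  "plan": [
    [[0,0,-2.5,0,0,0],[0,0,-4,0,0,0],[0,0,-4.8,0,0,0],[0,0,-4.8,0,0,0]]
  ]
}}

```text
t: 24.5
tcp_pos: [465.2, -237.1, 83.2]
ee_rot: [[-0.0, -0.7, 0.714], [0.0, 0.714, 0.7], [-1.0, 0.0, 0.0]]
wrist_force: [0.7, -0.8, -3.6]
grip_width: 23.6
```

```bash
python3 st.py
```

```text
t 24.5 Fx 1.1 Fy -0.0 Fz -3.6 px -57.76 py -19.79 pz 20.22 yawx 134.45023818630494 tilt [-5.35116697e-05  6.18729275e-05] M [ 0.02  0.01 -0.05] [ 465.23981328 -237.1104294    83.21886513] 23.648060597880633
```

Not touching yet; lower and then drag inward.

>>> {"fn": "carry_out", "kwargs": {
  "plan": [
    [[0,0,-0.6,0,0,0],[0,0,-1.2,0,0,0],[0,0,-1.2,0,0,0]]
  ]
}}

```text
t: 24.8
tcp_pos: [465.3, -237.1, 83.0]
ee_rot: [[0.0, -0.701, 0.714], [-0.0, 0.714, 0.701], [-1.0, -0.0, 0.0]]
wrist_force: [-1.4, 3.2, 4.8]
grip_width: 24.0
```

```bash
python3 st.py
```

```text
t 24.8 Fx -3.2 Fy 1.3 Fz 4.8 px -57.77 py -19.73 pz 20.03 yawx 134.47662229440198 tilt [ 0.00031617 -0.00025668] M [-0.07  0.84 -0.09] [ 465.27194181 -237.05900932   83.02837906] 23.95103671127573
```

>>> {"fn": "carry_out", "kwargs": {
  "plan": [
    [[0,0,-0.5,0,0,0],[1.4,1.4,-0.5,0,0,0],[2.8,2.8,-0.5,0,0,0],[4.2,4.2,-0.5,0,0,0],[5.6,5.6,-0.5,0,0,0],[6.4,6.4,-0.5,0,0,0]]
  ]
}}

```text
t: 25.4
tcp_pos: [471.5, -231.8, 82.9]
ee_rot: [[-0.0, -0.701, 0.714], [-0.002, 0.714, 0.701], [-1.0, -0.001, -0.001]]
wrist_force: [-3.1, -3.6, 6.7]
grip_width: 23.5
```

```bash
python3 st.py
```

```text
t 25.4 Fx 0.4 Fy -4.7 Fz 6.7 px -57.12 py -11.58 pz 19.94 yawx 134.47757042206123 tilt [-9.74982431e-05 -1.80136921e-03] M [-1.57  0.06 -0.09] [ 471.51458885 -231.77386446   82.93679304] 23.521458455589055
```

>>> {"fn": "carry_out", "kwargs": {
  "plan": [
    [[0,0,9,0,0,0],[6,6,16,0,0,0],[24,10,16,0,0,0],[44,4,16,0,0,0],[58,-7,16,0,0,0],[63.6,-11.5,12,0,0,0],[63.6,-11.5,0,0,0,0],[63.6,-11.5,-10,0,0,0],[63.6,-11.5,-16,0,0,0],[63.6,-11.5,-18,0,0,0],[63.6,-11.5,-18,0,0,0]]
  ]
}}

```text
t: 26.5
tcp_pos: [534.6, -241.9, 63.4]
ee_rot: [[-0.001, -0.7, 0.714], [0.0, 0.714, 0.7], [-1.0, 0.001, -0.0]]
wrist_force: [-0.1, -0.4, -2.0]
grip_width: 23.7
```

```bash
python3 st.py; python3 - <<'E'
from cell import robot
from h import *
f=robot.grab_frame("top"); crop(f,270,140,110,100,7,"pics/t13.png")
E
```

```text
t 26.5 Fx 0.2 Fy -0.4 Fz -2.0 px -5.48 py 25.99 pz 0.41 yawx 134.4617998457408 tilt [-0.00065224  0.00021273] M [ 0.02  0.   -0.04] [ 534.56530488 -241.88768771   63.41485689] 23.696178472553708
```

View pics/t13.png

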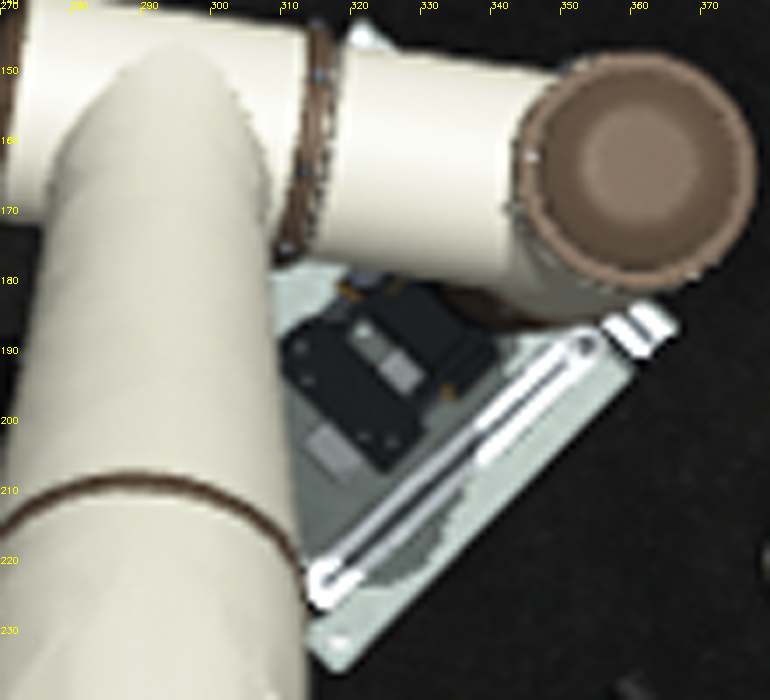

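>>> {"fn": "carry_out", "kwargs": {
  "plan": [
    [[1.4,-1.4,-0.4,0,0,-0.003],[2.8,-2.8,-0.4,0,0,-0.003],[4.2,-4.2,-0.4,0,0,-0.003],[4.9,-4.9,-0.4,0,0,-0.003],[4.9,-4.9,-0.4,0,0,-0.003]]
  ]
}}

```text
t: 27.05
tcp_pos: [537.7, -244.9, 63.4]
ee_rot: [[-0.006, -0.698, 0.716], [0.004, 0.716, 0.698], [-1.0, 0.007, -0.002]]
wrist_force: [-6.8, 10.8, 6.7]
grip_width: 23.7
```

```bash
python3 st.py
```

```text
t 27.05 Fx -12.4 Fy 2.8 Fz 6.7 px -1.14 py 26.05 pz 0.42 yawx 134.25991423222328 tilt [-0.00574359  0.00353949] M [1.08 3.41 0.09] [ 537.66724716 -244.92187574   63.4157037 ] 23.66557742622075
```

>>> {"fn": "carry_out", "kwargs": {
  "plan": [
    [[-1.4,-1.4,0,-0.002,-0.002,-0.002],[-3.5,-3.5,0,-0.004,-0.004,-0.004],[-6.4,-6.4,0,-0.004,-0.004,-0.004],[-9.2,-9.2,0,-0.004,-0.004,-0.004],[-12,-12,0,-0.004,-0.004,-0.004],[-14.2,-14.2,0,-0.004,-0.004,-0.004],[-14.2,-14.2,0,-0.004,-0.004,-0.004]]
  ]
}}

```text
t: 27.75
tcp_pos: [525.4, -256.8, 63.4]
ee_rot: [[0.003, -0.696, 0.718], [0.002, 0.718, 0.696], [-1.0, -0.001, 0.003]]
wrist_force: [-1.7, 20.3, 5.9]
grip_width: 23.3
```

```bash
python3 st.py
```

```text
t 27.75 Fx -15.6 Fy 13.1 Fz 5.9 px -1.32 py 8.99 pz 0.37 yawx 134.08470188517236 tilt [0.00255546 0.00158286] M [4.15 4.64 0.3 ] [ 525.43942021 -256.82686785   63.36649534] 23.293282779732156
```

>>> {"fn": "carry_out", "kwargs": {
  "plan": [
    [[-2.0,-0.4,0,0,0,0],[-4.0,-1.8,0,0,0,0],[-5.2,-3.0,0,0,0,0],[-6.4,-4.2,0,0,0,0],[-6.4,-4.2,0,0,0,0]]
  ]
}}

```text
t: 28.25
tcp_pos: [519.8, -262.3, 63.4]
ee_rot: [[0.004, -0.696, 0.718], [-0.0, 0.718, 0.696], [-1.0, -0.003, 0.003]]
wrist_force: [-0.1, 14.3, 2.7]
grip_width: 23.6
```

```bash
python3 st.py; python3 barm.py
```

```text
t 28.25 Fx -10.2 Fy 10.1 Fz 2.7 px -1.39 py 1.13 pz 0.35 yawx 134.08537223696885 tilt [ 0.00416454 -0.00015476] M [3.37 3.39 0.28] [ 519.81654723 -262.31621366   63.35054126] 23.63085638328029
bar angle est (pos=inward) 0.00982780896352611 +- 0.0007376893498269347 42 0.1573192588353437
```

>>> {"fn": "carry_out", "kwargs": {
  "plan": [
    [[-0.7,-0.7,0,0,0,-0.002],[-1.1,-1.1,0,0,0,-0.003],[-1.1,-1.1,0,0,0,-0.003],[-1.1,-1.1,0,0,0,-0.003]]
  ]
}}

```text
t: 28.8
tcp_pos: [518.9, -263.2, 63.4]
ee_rot: [[0.004, -0.694, 0.72], [-0.0, 0.72, 0.694], [-1.0, -0.003, 0.003]]
wrist_force: [0.9, 16.2, 1.1]
grip_width: 23.6
```

```bash
python3 st.py; python3 barm.py
```

```text
t 28.8 Fx -10.9 Fy 12.0 Fz 1.1 px -1.40 py -0.12 pz 0.37 yawx 133.9579101792776 tilt [ 0.00432323 -0.0001177 ] M [3.7  3.52 0.44] [ 518.92797951 -263.19075592   63.37249086] 23.580141526269212
bar angle est (pos=inward) 0.009872870597332724 +- 0.0009415589778470058 46 0.25606465169519194
```

>>> {"fn": "carry_out", "kwargs": {
  "plan": [
    [[-0.7,-0.7,0,0,0,-0.001],[-1.4,-1.4,0,0,0,-0.002],[-1.4,-1.4,0,0,0,-0.002],[-1.4,-1.4,0,0,0,-0.002]]
  ]
}}

```text
t: 29.35
tcp_pos: [518.7, -263.5, 63.4]
ee_rot: [[0.006, -0.693, 0.721], [0.001, 0.721, 0.693], [-1.0, -0.004, 0.005]]
wrist_force: [4.1, 20.8, 2.7]
grip_width: 23.8
```

```bash
python3 st.py; python3 barm.py;python3 groove.py 2>/dev/null| tail -13
```

```text
t 29.35 Fx -11.9 Fy 17.6 Fz 2.7 px -1.36 py -0.49 pz 0.41 yawx 133.88133969053376 tilt [0.00639271 0.00068704] M [5.17 4.16 0.51] [ 518.69109555 -263.48112073   63.40936162] 23.80421532728535
bar angle est (pos=inward) 0.007043442825994171 +- 0.0013933105663987437 48 0.3923602302391945
[[-158.      1.22   -8.75    9.25]
 [-154.      1.2    -8.75    9.5 ]
 [-150.      1.14   -8.75    9.5 ]
 [-146.      1.07   -8.75    9.75]
 [-142.      1.03   -8.5    10.75]
 [-138.      1.02   -8.5    10.75]
 [-134.      1.02   -8.5    10.75]
 [-130.      1.01   -8.5    10.75]
 [-126.      0.99   -8.5    10.75]
 [-122.      0.97   -8.5    10.75]
 [-118.      0.95   -8.75   10.25]
 [-114.      0.94   -8.75    9.75]
 [-110.      0.95   -8.75    9.5 ]]
```

>>> {"fn": "carry_out", "kwargs": {
  "plan": [
    [[0,0,-0.2,-0.001,0.003,0],[0.2,-0.2,-0.4,-0.001,0.005,-0.001],[0.4,-0.4,-0.4,-0.001,0.005,-0.001],[0.4,-0.4,-0.4,-0.001,0.005,-0.001]]
  ]
}}

```text
t: 30.0
tcp_pos: [518.8, -263.5, 63.4]
ee_rot: [[0.001, -0.692, 0.721], [0.0, 0.721, 0.692], [-1.0, -0.001, 0.001]]
wrist_force: [0.4, 22.5, 5.7]
grip_width: 23.5
```

```bash
python3 st.py; python3 groove.py 2>/dev/null| tail -9 | head -4; python3 - <<'E'
from cell import robot
from h import *
f=robot.grab_frame("top"); crop(f,315,180,50,55,10,"pics/t14.png")
f=robot.grab_frame("scene"); crop(f,260,145,60,60,10,"pics/s14.png")
E
```

```text
t 30.0 Fx -15.7 Fy 16.1 Fz 5.7 px -1.29 py -0.47 pz 0.42 yawx 133.82830214626168 tilt [0.00122483 0.00017357] M [5.47 4.7  0.5 ] [ 518.75791573 -263.51416841   63.42488248] 23.455832186666203
 [-142.      1.07   -8.25   10.75]
 [-138.      1.03   -8.25   10.75]
 [-134.      1.02   -8.25   10.75]
 [-130.      1.01   -8.5    10.75]
```

View pics/t14.png

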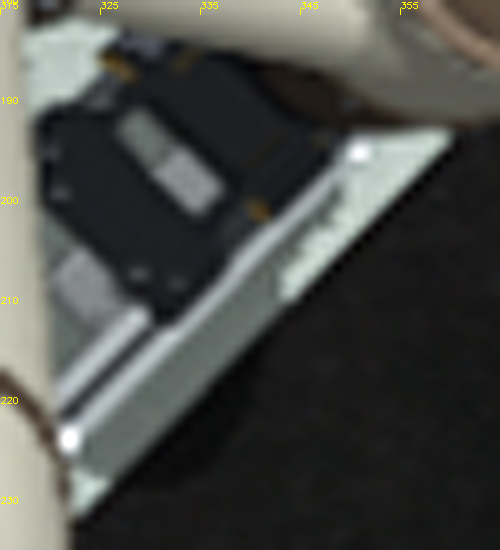

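View pics/s14.png

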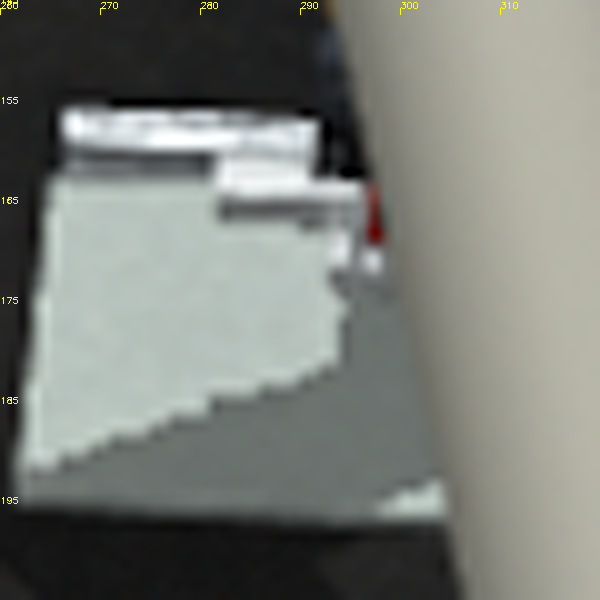

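```bash
python3 st.py; python3 -c "
from cell import robot
print(robot.hand_in())"; python3 st.py
```

```text
t 30.2 Fx -15.9 Fy 17.1 Fz 5.9 px -1.30 py -0.46 pz 0.43 yawx 133.82521420720252 tilt [0.00132038 0.00016662] M [5.44 4.71 0.5 ] [ 518.75968742 -263.50720373   63.43113877] 23.219191616071896
the job is handed in; nothing more can be done
None
the job is handed in; nothing more can be done
```

The square is seated in the corner and the swinging bar reads square. I handed in at 30.2 s, still gripping the red grip and pressing against both bars.

**What I did:** I gripped the red grip, carried the square inside the tall instrument and laid it on the board. Pushing it in, I turned it slightly as a check and over-rotated the bar to about -0.010 rad. Pressing harder did not bring the bar back and made the square slip a little in the grip. I then lifted the square onto the bar, dragged the bar inward by friction, and seated the square again along the rail.

**Last checks:**
- **Force and grip:** the square was pressing about 16 N on the rail, 17 N on the bar and 6 N down. The readings were steady, the grip was at 60 N and the tool tilt was about 0.001 rad.
- **Flush along the rail:** the moment balance is consistent with contact along the whole rail edge.
- **Bar angle:** the bar's groove line reads about -0.001 ± 0.003 rad from square. The bar's outer-edge fit just before the final pressing adjustment disagreed, giving about +0.007 rad. Shadows disturb that fit, so I trust the groove line more.
- **Not seen directly:** the arm hid the heel and part of the long leg, so I inferred flushness there from the forces and the square's position.
- **Bystanders:** I never steered near the tip box, petri dish or timer, but I took no last picture of them.

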